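Brush out and charge a packing column

ROBOT

A 6-joint arm with a two-finger parallel gripper is mounted at the origin on the work surface. World frame = base frame: x ahead of the robot, y to its left, z up, the work surface at z = 0. Lengths are in m, angles in degrees, forces in N, time in s.
With the tool pointing down it reaches from about 0.3 to 0.85 m from the base axis. Payload 4.2 kg.
Tool frame: the origin (TCP) lies on the centre line of the jaws, within the pads' length; the fingertips stand 17 mm ahead of it and the grasp point (between the pads) lies 2 mm behind it; z points along the fingers, y is the direction in which the jaws open and shut (so a half turn about z gives the same grasp; the last joint's range is limited). The gripper opens to 91 mm and grips with 3 to 60 N. Pads are 32 mm wide; open, the fingers measure 118 mm over their backs; the gripper's body (76 mm by 178 mm) begins 60 mm behind the grasp point.
Start: joints at [74.313, 18.312, 89.639, -0, 72.044, -1.146], TCP at [0.144, 0.557, 0.192] pointing down, gripper open.
Joint ranges: [-177.97, 177.97], [-48.28, 115.42], [12.27, 149.76], [-77.06, 257.06], [2.81, 150.46], [-146.56, 146.56]. Speed limits (degrees/s): [147.25, 147.25, 180, 180, 180, 180].

INTERFACE

Orientations are given as a 3x3 rotation matrix whose columns are the frame's x, y, z axes.
In Python, from cell import ctrl gives the robot as it stands. The module is installed in compiled form; this text tells all that it offers.
- The arm moves only by the tool carry_out, never from a script. Its argument "moves" is a list of rows, each an object with "jaw": the opening, from 0 (shut) to 1 (fully open); "delta_pos": the shift along the tool's x, y, z as a fraction of full scale, a list of three; "turn": the turn, a rotation vector about the tool's x, y, z as a fraction of full scale, a list of three. In form: [{"jaw": jaw, "delta_pos": [dx, dy, dz], "turn": [ax, ay, az]}, ...]. A call has exactly 10 rows; each row is the pose to reach, as a shift and turn from the pose commanded when the call began, along the tool's axes at that moment, turning the shorter way round; what a row does not reach only later rows make up. Full scale, the value 1, is 0.3 m for a shift and 180 degrees for a turn. A row lasts 1/12 s, in which the tool goes at most 41.7 mm and 7.16 degrees, less where a joint would pass 70% of its speed; a pose out of reach is approached as far as the arm can. A call with a number of a shift or a turn outside -1 to 1 is refused whole. A call with a gripper value outside its range is refused whole. The fingers move at their own pace and stop on an object; the grip force is fixed at half the most. Time passes only in rows, so rows that repeat a pose let the fingers close, or fill a call up. It gives the time, the measured TCP pose, the force and the opening at its end, in the units of the state.
- ctrl.observe(): the state, without advancing time (a new reading comes with each control period).
- ctrl.camera(name): name is "side" or "top" or "wrist"; returns a dict with "color" (384x512x3 uint8, blue, green, red), "intrinsics" (3x3 intrinsics, pixels), "rvec" (rotation vector, rad) and "tvec" (3), from world to camera coordinates, as OpenCV has them; the wrist camera has in their place "mount" (4x4, takes a point from camera to tool coordinates, whose origin is the TCP and whose axes are the flange's). Camera axes: x right, y down, z forward; pixel columns grow to the right and rows downward; lengths in m; the calibration is good to about 2 mm. A picture is of the moment at which its call begins: read the wrist's pose just before it. There is no depth.
- ctrl.finish_job(): hands the job in, once; it reports no verdict.
The state is a dict: "clock": time; "qpos": joint angles; "joint_vel": joint speeds; "effort": joint torques, N m; "eef_pos": TCP position; "eef_rot": TCP orientation; "contact_force": force on the tool from outside, world axes, zero at the start; "torque": the same for the moment, N m; "finger_gap": opening from 0.0 (shut) to 1.0 (fully open).
Only numpy, scipy, OpenCV 4.12 (cv2) and the standard library are available. Lean on these libraries where they do the work, as an engineer would, in place of code of your own. Each camera call takes 0.05 s, during which the arm holds its last target.

TASK

Get the packing column ready: take the bottle brush from its stand, scrub the column's tube with it by going through the funnel right down to the bottom, up to the funnel and down to the bottom again, and put the brush back upright in its stand. Then pick up the steel pan and pour all six ceramic stones through the funnel so that they all lie down in the tube, and set the empty pan back upright on the bench. Leave the other bottles, boxes and glassware where they stand.

Things in the scene. Friction and masses are not known exactly. Their poses are not given: they have to be found in the camera images.
- column: the packing column, fixed to the bench: a clear upright tube (bore 44 mm, outside 52 mm) on a round metal foot (100 mm across, 10 mm thick), topped by a wide white funnel that opens from the bore at 96 mm height to a mouth 112 mm wide inside (120 mm outside) at 142 mm height. Origin: centre of the foot's underside, z up
- column_floor (a point): centre of the floor of the column's bore, 14 mm above the bench
- column_mouth (a point): centre of the funnel's mouth, 142 mm above the bench
- brush_stand: grey plastic brush stand, fixed to the bench: a round pot 60 mm tall, 72 mm across the foot, bore 46 mm widening to 56 mm at the rim. Origin: centre of its underside
- stand_floor (a point): centre of the stand's inner floor, 10 mm above the bench
- brush: bottle brush standing upright, loose, in the stand: 170 mm long. Origin: centre of its lower end, z up along the brush towards the handle. 0 to 60 mm: round bristle head 28 mm across; 60 to 110 mm: wire 6 mm thick; 110 to 170 mm: round white handle 18 mm across. 60 g
- pan: open-fronted steel pan holding the stones, 110 mm long (x), 62 mm wide (y), sides 42 mm high (30 at the front), 160 g. Origin: centre of its underside; it pours over its open end at -x, where the floor rises 6 mm to a lip. A black bar handle along x (x -34 to 55 mm), 14 mm wide, stands over it at 64 to 84 mm height, on a strap across the pan (x -34 to -26 mm) and a post at the back
- pan_handle (a point): grip point on the pan's handle, 8 mm behind (+x of) the pan's centre, 74 mm above its underside (grip across y, between the strap and the back post)
- pan_lip (a point): middle of the pan's pouring lip, 55 mm from the pan's centre towards -x, 8 mm above its underside
- stone0: one of six lumpy white ceramic stones in the pan, 25 x 19 x 19 mm, 12 g. Origin: its centre
- stone1: one of six lumpy white ceramic stones in the pan, 25 x 19 x 19 mm, 12 g. Origin: its centre
- stone2: one of six lumpy white ceramic stones in the pan, 25 x 19 x 19 mm, 12 g. Origin: its centre
- stone3: one of six lumpy white ceramic stones in the pan, 25 x 19 x 19 mm, 12 g. Origin: its centre
- stone4: one of six lumpy white ceramic stones in the pan, 25 x 19 x 19 mm, 12 g. Origin: its centre
- stone5: one of six lumpy white ceramic stones in the pan, 25 x 19 x 19 mm, 12 g. Origin: its centre
- wash_bottle: bystander, loose, to be left alone: tall white plastic bottle, 64 mm across, 185 mm tall. Origin: centre of its underside
- reagent_bottle: bystander, loose, to be left alone: amber glass bottle, 68 mm across, 145 mm tall. Origin: centre of its underside
- beaker: bystander, loose, to be left alone: empty glass beaker, 72 mm across, 90 mm tall. Origin: centre of its underside
- dishes: bystander, loose, to be left alone: stack of clear culture dishes, 90 mm across, 44 mm tall. Origin: centre of its underside
- tip_box: bystander, loose, to be left alone: pipette-tip box, 77 x 112 mm, 60 mm tall. Origin: centre of its underside
- jar: bystander, loose, to be left alone: white jar, 72 mm across, 85 mm tall. Origin: centre of its underside
- mouse: bystander, fixed: black computer mouse, 100 x 58 mm, 32 mm tall. Origin: centre of its underside
- slide_box: bystander, fixed: box of microscope slides, 51 x 71 mm, 34 mm tall. Origin: centre of its underside
- timer: bystander, fixed: bench timer, 50 x 70 mm, 30 mm tall. Origin: centre of its underside
Mind the look-alikes: they are no part of the job. What is shaped like the pan but blue or red is not meant.

How it is judged:
By the outcome, as a careful person would: the job done as asked, in the order asked, and still so for the second after the job is handed in, with the robot touching nothing.
It also fails if it takes over 72 s, if anything falls off the work surface, if the arm or the gripper's body presses on something with over 40 N, if the wrist force passes 120 N, or if a joint passes its speed limit or range.

## Working session

There is one attempt and no reset: what is moved stays moved. The work goes in short steps, Python scripts to look and compute and a tool call to move; the robot and the scene stay as the last step left them, time stands still between calls to the robot, and variables do not carry over. Pictures are saved under pics/ and viewed, and the job is handed in when it is done.

Besides the shell and the picture viewer there is one more tool, called after "Call:" by a JSON object that holds its "op" and its "data". carry_out: Moves the arm, as the interface text tells. Shift numbers are shares of 0.3 m and turn numbers shares of 180 degrees, none past 1 either way. Its arguments: {"type":"object","properties":{"moves":{"type":"array"}},"required":["moves"]}

```bash
mkdir -p pics; ls
cat > h.py <<'E'
import numpy as np, cv2
from cell import ctrl
def cam(n):
    c=ctrl.camera(n); return c
def proj(c,P):
    p,_=cv2.projectPoints(np.float64(P).reshape(-1,3),c['rvec'],c['tvec'],c['intrinsics'],None); return p.reshape(-1,2)
def ray(c,uv):
    R=cv2.Rodrigues(np.float64(c['rvec']))[0]; t=np.float64(c['tvec']).reshape(3)
    d=np.linalg.inv(c['intrinsics'])@np.array([uv[0],uv[1],1.]); return -R.T@t, R.T@d
def onz(c,uv,z):
    o,d=ray(c,uv); return o+d*(z-o[2])/d[2]
def tri(c1,u1,c2,u2):
    o1,d1=ray(c1,u1);o2,d2=ray(c2,u2)
    s=np.linalg.lstsq(np.stack([d1,-d2],1),o2-o1,rcond=None)[0]
    a=o1+d1*s[0];b=o2+d2*s[1]; return (a+b)/2,np.linalg.norm(a-b)
E
python3 - <<'E'
from h import *
import pickle
for n in ['top','side']:
    c=cam(n); pickle.dump(c,open(n+'.pkl','wb'))
    cv2.imwrite(f'pics/{n}0.png',cv2.resize(c['color'],(768,576),interpolation=cv2.INTER_CUBIC))
    print(n,ray(c,(256,192)),c['intrinsics'][0])
print(ctrl.observe())
E
```

```text
pics
top (array([ 0.43908606, -0.0463134 ,  1.12612812]), array([ 0.08028332, -0.02436948, -0.99670815])) [370.18199294   0.         248.02157171]
side (array([ 0.29945187, -0.77799233,  0.96260208]), array([ 0.20350102,  0.63030178, -0.74933058])) [407.88595411   0.         259.09501093]
{'clock': 0.1, 'qpos': array([ 7.43115643e+01,  1.83487390e+01,  8.96966413e+01, -1.73765133e-03,
        7.20432506e+01, -1.14443677e+00]), 'joint_vel': array([ 0.06924662, -0.07698815, -0.16294308,  0.02660049, -0.12642293,
        0.00564795]), 'effort': array([-2.23586558e-04, -4.13331091e+01, -2.32509112e+01,  7.28933886e-02,
        4.21515189e-02, -5.53008886e-05]), 'eef_pos': array([0.14426716, 0.55613519, 0.19141554]), 'eef_rot': array([[-9.67957435e-01,  2.51114022e-01, -3.90515178e-04],
       [ 2.51114325e-01,  9.67956277e-01, -1.49707224e-03],
       [ 2.06578762e-06, -1.54716616e-03, -9.99998803e-01]]), 'contact_force': array([-0.33599572, -0.00296967,  1.40153116]), 'torque': array([-0.01453001,  0.0130312 , -0.11233763]), 'finger_gap': 1.0003565554877534}
```

View pics/top0.png

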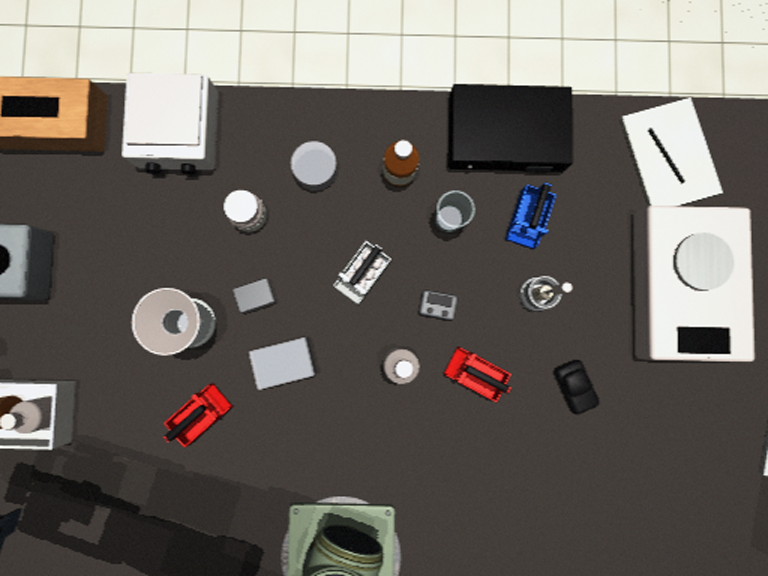

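View pics/side0.png

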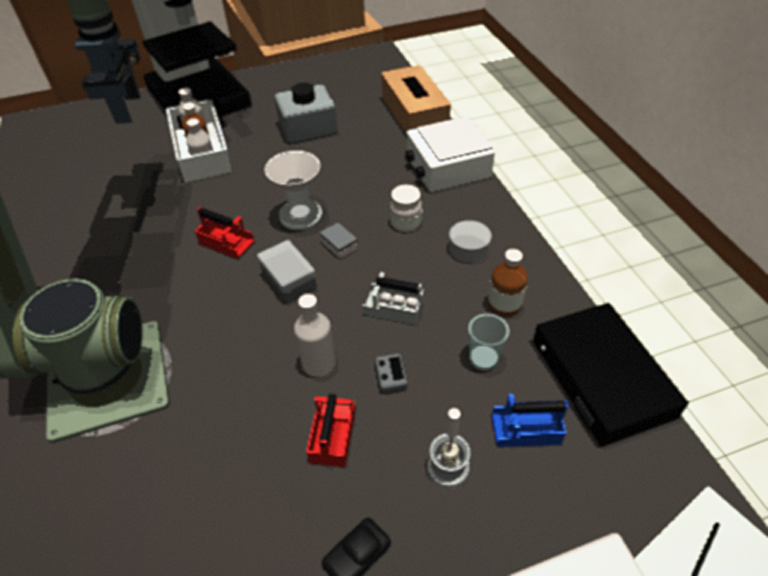

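Candidates in the top view (768x576 pixels): the pan could be steel (363,272), red (198,414), red (478,374) or blue (532,216). I choose the steel one, which has stones in it. The brush is the white-topped stick in the grey pot at (545,292); the wash bottle's white cap at (401,368) is not it. Next are close crops to check both.

Run:
```python
from h import *
import pickle
T=pickle.load(open('top.pkl','rb'));S=pickle.load(open('side.pkl','rb'))
def crop(c,x,y,w,h,s): return cv2.resize(c['color'][y:y+h,x:x+w],(w*s,h*s),interpolation=cv2.INTER_CUBIC)
a=np.hstack([crop(T,215,155,52,52,7),crop(T,335,170,52,52,7)])
b=np.hstack([crop(S,235,175,52,52,7),crop(S,275,265,52,60,7)[:364]])
cv2.imwrite('pics/crop1.png',cv2.resize(np.vstack([a,b]),(600,600)))
c=np.hstack([crop(T,80,180,80,64,5),crop(S,165,95,60,64,5)])
cv2.imwrite('pics/crop2.png',c)
```

```text
(no output)
```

View pics/crop1.png

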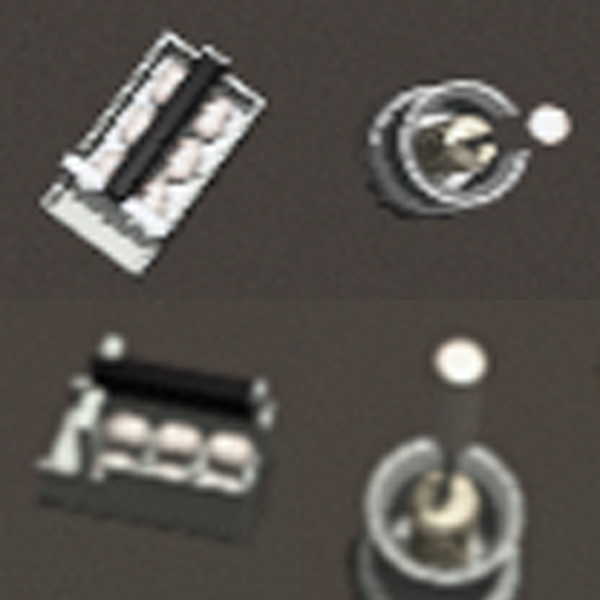

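View pics/crop2.png

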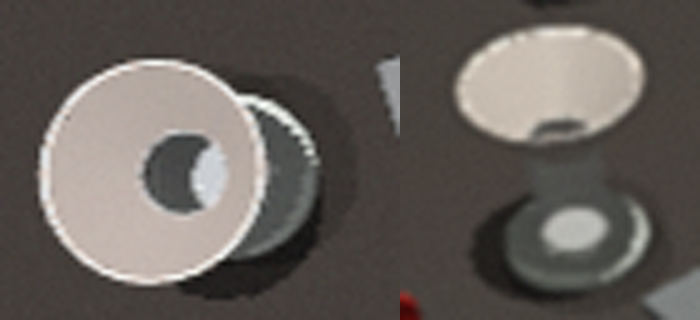

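The crops confirm both choices. The steel pan, black-handled with six stones, has its lip at the lower left. The brush stands in the grey pot with its white top at top-view native pixel (378,192) and side-view (303,275). Now I compute positions.

Run:
```python
from h import *
import pickle
np.set_printoptions(precision=4,suppress=True)
T=pickle.load(open('top.pkl','rb'));S=pickle.load(open('side.pkl','rb'))
k=300/52
def ct(x,y,ox,oy): return (x/k+ox-.4,y/k+oy-.4)
bt=ct(248,125,335,170); bs=ct(160,60,275,265)
print('brush top',tri(T,bt,S,bs), onz(T,bt,.18),onz(S,bs,.18))
rt=ct(165,145,335,170); rs=ct(145,210,275,265)
print('stand rim',tri(T,rt,S,rs),onz(T,rt,.06),onz(S,rs,.06))
mt=(152/5+80-.4,171/5+180-.4); ms=(150/5+165-.4,84/5+95-.4)
print('mouth',tri(T,mt,S,ms),onz(T,mt,.142),onz(S,ms,.142))
hsv=cv2.cvtColor(T['color'],cv2.COLOR_BGR2HSV)
m=(T['color'].max(2)<45).astype(np.uint8);m2=np.zeros_like(m);m2[155:207,222:267]=m[155:207,222:267]
n,l,st,ce=cv2.connectedComponentsWithStats(m2);i=1+np.argmax(st[1:,4]);
r=cv2.minAreaRect(np.argwhere(l==i)[:,::-1].astype(np.float32));bx=cv2.boxPoints(r);print('handle',r,st[i])
P=np.array([onz(T,p,.084) for p in bx]);print(P)
for nm,a in [('lipL',(42,203)),('lipR',(140,270))]: print(nm,onz(T,ct(*a,215,155),.004))
for nm,a in [('backL',(168,35)),('backR',(264,100))]: print(nm,onz(T,ct(*a,215,155),.042))
# foot of column in side: white floor disc
fs=((576-400)/5+165-.4,229/5+95-.4); print('col floor',onz(S,fs,.014))
# funnel hole
print('hole',onz(T,(186/5+80-.4,172/5+180-.4),.096))
# others
q=2/3
for nm,u,z in [('wash',(403,369),.185),('reag',(403,149),.145),('beaker',(455,209),.09),('dishes',(314,165),.044),('tip',(281,363),.06),('jar',(241,209),.085),('slide',(254,296),.034),('timer',(439,305),.03),('redA',(198,412),.07),('redB',(480,373),.07),('blue',(534,214),.07),('mouse',(576,386),.03)]:
    print(nm,onz(T,(u[0]*q,u[1]*q),z))
```

```text
brush top (array([ 0.5247, -0.3814,  0.1812]), np.float64(0.0010589179859298197)) [ 0.5242 -0.3817  0.18  ] [ 0.5255 -0.3808  0.18  ]
stand rim (array([ 0.5248, -0.3822,  0.0616]), np.float64(0.0018194928176735483)) [ 0.524  -0.3825  0.06  ] [ 0.5261 -0.3817  0.06  ]
mouth (array([0.4518, 0.315 , 0.1428]), np.float64(0.0002732664012193948)) [0.4517 0.3153 0.142 ] [0.4521 0.316  0.142 ]
handle ((243.87057495117188, 177.81764221191406), (3.2539567947387695, 29.827938079833984), 40.601295471191406) [233 166  21  24  43]
[[ 0.5327 -0.0064  0.084 ]
 [ 0.5985 -0.0598  0.084 ]
 [ 0.5926 -0.067   0.084 ]
 [ 0.5268 -0.0135  0.084 ]]
lipL [0.5339 0.0301 0.004 ]
lipR [ 0.4997 -0.0224  0.004 ]
backL [ 0.6185 -0.0346  0.042 ]
backR [ 0.5861 -0.0845  0.042 ]
col floor [0.4533 0.3182 0.014 ]
hole [0.4521 0.3133 0.096 ]
wash [ 0.379  -0.1041  0.185 ]
reag [ 0.771  -0.0995  0.145 ]
beaker [ 0.6757 -0.203   0.09  ]
dishes [0.7684 0.0715 0.044 ]
tip [0.3773 0.1208 0.06  ]
jar [0.6674 0.203  0.085 ]
slide [0.5055 0.1826 0.034 ]
timer [ 0.4961 -0.1825  0.03  ]
redA [0.2834 0.2713 0.07  ]
redB [ 0.3674 -0.2566  0.07  ]
blue [ 0.674  -0.3588  0.07  ]
mouse [ 0.3436 -0.4527  0.03  ]
```

Call:
{"op": "carry_out", "data": {"moves": [{"jaw": 1,"delta_pos": [-0.97,-0.44,-0.4],"turn": [0,0,0]},{"jaw": 1,"delta_pos": [-0.97,-0.44,-0.4],"turn": [0,0,0]},{"jaw": 1,"delta_pos": [-0.97,-0.44,-0.4],"turn": [0,0,0]},{"jaw": 1,"delta_pos": [-0.97,-0.44,-0.4],"turn": [0,0,0]},{"jaw": 1,"delta_pos": [-0.97,-0.44,-0.4],"turn": [0,0,0]},{"jaw": 1,"delta_pos": [-0.97,-0.44,-0.4],"turn": [0,0,0]},{"jaw": 1,"delta_pos": [-0.97,-0.44,-0.4],"turn": [0,0,0]},{"jaw": 1,"delta_pos": [-0.97,-0.44,-0.4],"turn": [0,0,0]},{"jaw": 1,"delta_pos": [-0.97,-0.44,-0.4],"turn": [0,0,0]},{"jaw": 1,"delta_pos": [-0.97,-0.44,-0.4],"turn": [0,0,0]}]}}

```text
clock: 0.93
eef_pos: [0.3949, 0.3545, 0.3128]
eef_rot: [[-0.967, 0.255, 0.001], [0.255, 0.967, 0.001], [-0.001, 0.001, -1.0]]
contact_force: [-0.5, 0.0, 0.3]
finger_gap: 1.001
```

Call:
{"op": "carry_out", "data": {"moves": [{"jaw": 1,"delta_pos": [-0.7,-1,0],"turn": [0,0,0]},{"jaw": 1,"delta_pos": [-0.7,-1,0],"turn": [0,0,0]},{"jaw": 1,"delta_pos": [-0.7,-1,0],"turn": [0,0,0]},{"jaw": 1,"delta_pos": [-0.7,-1,0],"turn": [0,0,0]},{"jaw": 1,"delta_pos": [-0.7,-1,0],"turn": [0,0,0]},{"jaw": 1,"delta_pos": [-0.7,-1,0],"turn": [0,0,0]},{"jaw": 1,"delta_pos": [-0.7,-1,0],"turn": [0,0,0]},{"jaw": 1,"delta_pos": [-0.7,-1,0],"turn": [0,0,0]},{"jaw": 1,"delta_pos": [-0.7,-1,0],"turn": [0,0,0]},{"jaw": 1,"delta_pos": [-0.7,-1,0],"turn": [0,0,0]}]}}

```text
clock: 1.77
eef_pos: [0.5218, 0.0092, 0.3104]
eef_rot: [[-0.967, 0.255, -0.002], [0.255, 0.967, -0.002], [0.001, -0.002, -1.0]]
contact_force: [-1.2, -0.1, -0.9]
finger_gap: 1.0
```

```bash
cat >> h.py <<'E'
np.set_printoptions(precision=4,suppress=True)
import json
def ob():
    o=ctrl.observe(); f=open('log.jsonl','a'); f.write(json.dumps({k:np.array(v).tolist() for k,v in o.items()})+'\n'); f.close()
    print('t',o['clock'],'p',o['eef_pos'],'q',o['qpos'].round(1),'F',o['contact_force'].round(2),'gap',round(o['finger_gap'],3)); print(o['eef_rot']); return o
def to(o,w,full=.3): # world delta -> tool units
    r=o['eef_rot'].T@np.array(w)/full; print('tool units',r); return r
E
python3 - <<'E'
from h import *
o=ob(); to(o,np.array([.5248,-.3818,.26])-o['eef_pos'])
import pickle
c=cam('wrist'); pickle.dump((o,c),open('w0.pkl','wb')); print(c['mount'],c['intrinsics'])
cv2.imwrite('pics/w0.png',c['color'])
E
```

```text
t 1.7667 p [0.5218 0.0092 0.3104] q [ -0.2  10.5  83.5  -0.1  86.1 -75.4] F [-1.19 -0.09 -0.87] gap 1.0
[[-0.9669  0.2551 -0.0019]
 [ 0.2551  0.9669 -0.0021]
 [ 0.0013 -0.0025 -1.    ]]
tool units [-0.3423 -1.2572  0.1707]
[[-0.0008 -0.961  -0.2767  0.0788]
 [ 1.     -0.0011  0.0006  0.001 ]
 [-0.0009 -0.2767  0.961  -0.1911]
 [ 0.      0.      0.      1.    ]] [[310.2674   0.     256.9302]
 [  0.     310.2674 188.2947]
 [  0.       0.       1.    ]]
```

View pics/w0.png

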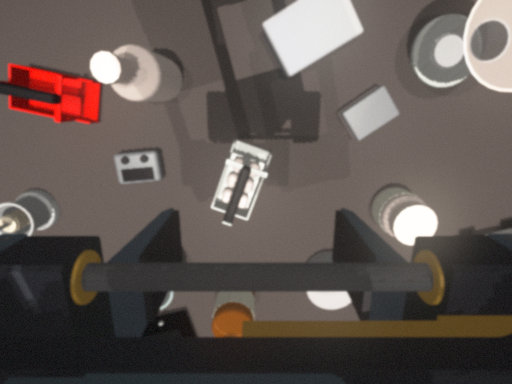

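The wrist view shows the steel pan at (241,180), with its lip toward the top of the image. I carry on to a pose above the brush.

Call:
{"op": "carry_out", "data": {"moves": [{"jaw": 1,"delta_pos": [-0.17,-0.7,0],"turn": [0,0,0]},{"jaw": 1,"delta_pos": [-0.17,-0.7,0],"turn": [0,0,0]},{"jaw": 1,"delta_pos": [-0.17,-0.7,0],"turn": [0,0,0]},{"jaw": 1,"delta_pos": [-0.17,-0.7,0],"turn": [0,0,0]},{"jaw": 1,"delta_pos": [-0.17,-0.7,0],"turn": [0,0,0.1]},{"jaw": 1,"delta_pos": [-0.17,-0.7,0],"turn": [0,0,0.14]},{"jaw": 1,"delta_pos": [-0.17,-0.7,0],"turn": [0,0,0.17]},{"jaw": 1,"delta_pos": [-0.17,-0.7,0],"turn": [0,0,0.2]},{"jaw": 1,"delta_pos": [-0.17,-0.7,0],"turn": [0,0,0.24]},{"jaw": 1,"delta_pos": [-0.17,-0.7,0],"turn": [0,0,0.28]}]}}

```text
clock: 2.65
eef_pos: [0.5177, -0.2006, 0.3113]
eef_rot: [[-0.534, 0.845, -0.001], [0.845, 0.534, 0.002], [0.003, 0.0, -1.0]]
contact_force: [0.7, 0.5, -0.4]
finger_gap: 1.0
```

Run:
```python
from h import *
import pickle
o=ob(); to(o,np.array([.5248,-.3818,.26])-o['eef_pos'])
o,c=pickle.load(open('w0.pkl','rb'))
def wz(uv,z):
    d=np.linalg.inv(c['intrinsics'])@[uv[0],uv[1],1]; M=c['mount']
    R=o['eef_rot'];a=R@(M[:3,:3]@d);b=o['eef_pos']+R@M[:3,3]; return b+a*(z-b[2])/a[2]
for n,uv,z in [('hf',(245,168),.084),('hb',(230,223),.084),('lipL',(233,143),.008),('lipR',(270,155),.008),('funnel',(505,38),.142)]: print(n,wz(uv,z))
cv2.imwrite('pics/w0c.png',cv2.resize(c['color'][130:235,190:290],(800,840))[:600])
```

```text
t 2.65 p [ 0.5177 -0.2006  0.3113] q [-22.4  13.7  79.2   0.1  87.2 -54.7] F [ 0.72  0.46 -0.44] gap 1.0
[[-0.534   0.8455 -0.0013]
 [ 0.8455  0.534   0.0022]
 [ 0.0025  0.0001 -1.    ]]
tool units [-0.5238 -0.3026  0.1697]
hf [ 0.5294 -0.0091  0.084 ]
hb [ 0.6022 -0.0517  0.084 ]
lipL [ 0.5006 -0.024   0.008 ]
lipR [0.5343 0.0282 0.008 ]
funnel [0.4528 0.2997 0.142 ]
```

View pics/w0c.png

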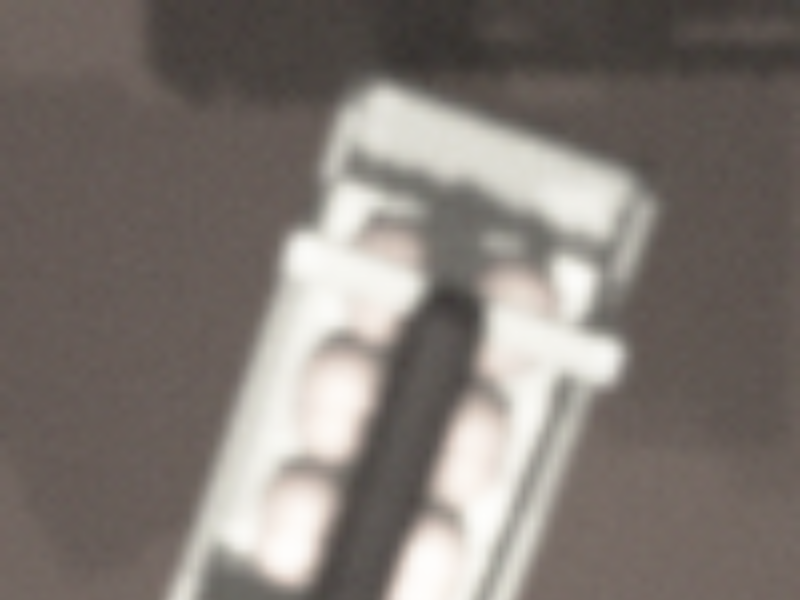

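Call:
{"op": "carry_out", "data": {"moves": [{"jaw": 1,"delta_pos": [-0.52,-0.3,0],"turn": [0,0,0]},{"jaw": 1,"delta_pos": [-0.52,-0.3,0],"turn": [0,0,0]},{"jaw": 1,"delta_pos": [-0.52,-0.3,0],"turn": [0,0,0]},{"jaw": 1,"delta_pos": [-0.52,-0.3,0],"turn": [0,0,0]},{"jaw": 1,"delta_pos": [-0.52,-0.3,0],"turn": [0,0,0]},{"jaw": 1,"delta_pos": [-0.52,-0.3,0.1],"turn": [0,0,0]},{"jaw": 1,"delta_pos": [-0.52,-0.3,0.17],"turn": [0,0,0]},{"jaw": 1,"delta_pos": [-0.52,-0.3,0.17],"turn": [0,0,0]},{"jaw": 1,"delta_pos": [-0.52,-0.3,0.17],"turn": [0,0,0]},{"jaw": 1,"delta_pos": [-0.52,-0.3,0.17],"turn": [0,0,0]}]}}

```text
clock: 3.48
eef_pos: [0.5266, -0.382, 0.2624]
eef_rot: [[-0.539, 0.842, 0.002], [0.842, 0.539, -0.0], [-0.001, 0.001, -1.0]]
contact_force: [-0.8, 0.9, -0.0]
finger_gap: 1.001
```

Run:
```python
from h import *
o=ob(); to(o,np.array([.5248,-.3818,.155])-o['eef_pos'])
c=cam('wrist'); cv2.imwrite('pics/w1.png',c['color'])
M=c['mount']
P=np.array([.5248,-.3818,.18]); p=np.linalg.inv(M)@np.r_[o['eef_rot'].T@(P-o['eef_pos']),1]; u=c['intrinsics']@p[:3]; print('pred brush top px',u[:2]/u[2])
```

```text
t 3.4833 p [ 0.5266 -0.382   0.2624] q [-37.   23.6  71.6   0.   84.7 -69.6] F [-0.8   0.93 -0.04] gap 1.001
[[-0.5387  0.8425  0.0016]
 [ 0.8425  0.5387 -0.0004]
 [-0.0012  0.0011 -1.    ]]
tool units [ 0.0042 -0.005   0.3581]
pred brush top px [254.8426 187.8267]
```

View pics/w1.png

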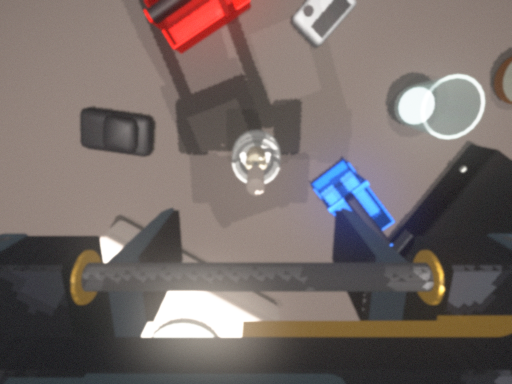

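The brush top is seen at (256,187) and predicted at (255,188), so the aim is right. I descend and grip.

Call:
{"op": "carry_out", "data": {"moves": [{"jaw": 1,"delta_pos": [0,-0.005,0.1],"turn": [0,0,0]},{"jaw": 1,"delta_pos": [0,-0.005,0.2],"turn": [0,0,0]},{"jaw": 1,"delta_pos": [0,-0.005,0.3],"turn": [0,0,0]},{"jaw": 1,"delta_pos": [0,-0.005,0.358],"turn": [0,0,0]},{"jaw": 1,"delta_pos": [0,-0.005,0.358],"turn": [0,0,0]},{"jaw": 0.1,"delta_pos": [0,-0.005,0.358],"turn": [0,0,0]},{"jaw": 0,"delta_pos": [0,-0.005,0.358],"turn": [0,0,0]},{"jaw": 0,"delta_pos": [0,-0.005,0.358],"turn": [0,0,0]},{"jaw": 0,"delta_pos": [0,-0.005,0.358],"turn": [0,0,0]},{"jaw": 0,"delta_pos": [0,-0.005,0.358],"turn": [0,0,0]}]}}

```text
clock: 4.37
eef_pos: [0.5247, -0.3846, 0.1552]
eef_rot: [[-0.537, 0.844, 0.002], [0.844, 0.537, -0.001], [-0.002, 0.001, -1.0]]
contact_force: [-0.1, -0.6, -0.2]
finger_gap: 0.667
```

Run:
```python
from h import *
o=ob()
```

```text
t 4.3667 p [ 0.5247 -0.3846  0.1552] q [-37.3  26.4  82.4   0.   71.1 -69.7] F [-0.15 -0.56 -0.2 ] gap 0.667
[[-0.5371  0.8435  0.0021]
 [ 0.8435  0.5371 -0.0015]
 [-0.0023  0.001  -1.    ]]
```

Call:
{"op": "carry_out", "data": {"moves": [{"jaw": 0,"delta_pos": [0,0,0],"turn": [0,0,0]},{"jaw": 0,"delta_pos": [0,0,0],"turn": [0,0,0]},{"jaw": 0,"delta_pos": [0,0,0],"turn": [0,0,0]},{"jaw": 0,"delta_pos": [0,0,0],"turn": [0,0,0]},{"jaw": 0,"delta_pos": [0,0,0],"turn": [0,0,0]},{"jaw": 0,"delta_pos": [0,0,0],"turn": [0,0,0]},{"jaw": 0,"delta_pos": [0,0,0],"turn": [0,0,0]},{"jaw": 0,"delta_pos": [0,0,0],"turn": [0,0,0]},{"jaw": 0,"delta_pos": [0,0,0],"turn": [0,0,0]},{"jaw": 0,"delta_pos": [0,0,0],"turn": [0,0,0]}]}}

```text
clock: 5.2
eef_pos: [0.5241, -0.3841, 0.1536]
eef_rot: [[-0.537, 0.843, -0.0], [0.843, 0.537, 0.0], [0.0, 0.0, -1.0]]
contact_force: [-0.8, 0.4, -0.2]
finger_gap: 0.177
```

Run:
```python
from h import *
o=ob()
```

```text
t 5.2 p [ 0.5241 -0.3841  0.1536] q [-37.3  26.4  82.5   0.   71.1 -69.7] F [-0.77  0.44 -0.24] gap 0.177
[[-0.5371  0.8435 -0.0001]
 [ 0.8435  0.5371  0.0002]
 [ 0.0002  0.     -1.    ]]
```

Call:
{"op": "carry_out", "data": {"moves": [{"jaw": 0,"delta_pos": [0,0,-0.03],"turn": [0,0,0]},{"jaw": 0,"delta_pos": [0,0,-0.1],"turn": [0,0,0]},{"jaw": 0,"delta_pos": [0,0,-0.18],"turn": [0,0,0]},{"jaw": 0,"delta_pos": [0,0,-0.26],"turn": [0,0,0]},{"jaw": 0,"delta_pos": [0,0,-0.34],"turn": [0,0,0]},{"jaw": 0,"delta_pos": [0,0,-0.42],"turn": [0,0,0]},{"jaw": 0,"delta_pos": [0,0,-0.5],"turn": [0,0,0]},{"jaw": 0,"delta_pos": [0,0,-0.56],"turn": [0,0,0]},{"jaw": 0,"delta_pos": [0,0,-0.6],"turn": [0,0,0]},{"jaw": 0,"delta_pos": [0,0,-0.62],"turn": [0,0,0]}]}}

```text
clock: 6.03
eef_pos: [0.5245, -0.3845, 0.3427]
eef_rot: [[-0.537, 0.844, 0.003], [0.844, 0.537, -0.002], [-0.004, 0.001, -1.0]]
contact_force: [0.5, -0.1, 0.1]
finger_gap: 0.172
```

Run:
```python
from h import *
o=ob(); to(o,np.array([.452,.3155,.345])-o['eef_pos'])
c=cam('wrist'); cv2.imwrite('pics/w2.png',c['color'])
```

```text
t 6.0333 p [ 0.5245 -0.3845  0.3427] q [-37.3  23.   61.5   0.   95.3 -69.7] F [ 0.48 -0.14  0.06] gap 0.172
[[-0.5371  0.8435  0.0033]
 [ 0.8435  0.5371 -0.0025]
 [-0.0039  0.0015 -1.    ]]
tool units [ 2.0978  1.0494 -0.0143]
```

View pics/w2.png

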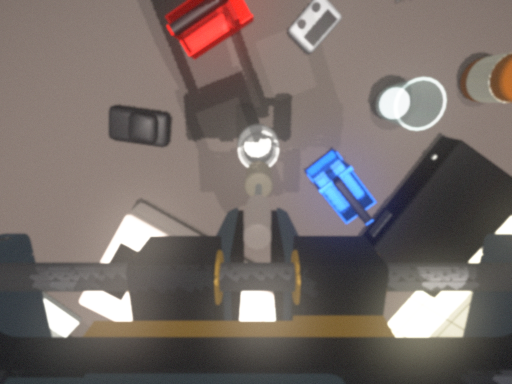

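The brush is held and the stand at (258,148) is empty. I carry it to the column.

Call:
{"op": "carry_out", "data": {"moves": [{"jaw": 0,"delta_pos": [0.06,0.03,0],"turn": [0,0,0]},{"jaw": 0,"delta_pos": [0.17,0.085,0],"turn": [0,0,0]},{"jaw": 0,"delta_pos": [0.28,0.14,0],"turn": [0,0,0]},{"jaw": 0,"delta_pos": [0.39,0.195,0],"turn": [0,0,0]},{"jaw": 0,"delta_pos": [0.5,0.25,0],"turn": [0,0,0]},{"jaw": 0,"delta_pos": [0.61,0.305,0],"turn": [0,0,0]},{"jaw": 0,"delta_pos": [0.72,0.36,0],"turn": [0,0,0]},{"jaw": 0,"delta_pos": [0.82,0.41,0],"turn": [0,0,0]},{"jaw": 0,"delta_pos": [0.91,0.455,0],"turn": [0,0,0]},{"jaw": 0,"delta_pos": [1,0.5,0],"turn": [0,0,0]}]}}

```text
clock: 6.92
eef_pos: [0.4885, -0.0489, 0.3391]
eef_rot: [[-0.537, 0.843, -0.001], [0.843, 0.537, 0.0], [0.001, -0.001, -1.0]]
contact_force: [-0.7, 0.6, -1.5]
finger_gap: 0.172
```

Call:
{"op": "carry_out", "data": {"moves": [{"jaw": 0,"delta_pos": [0.11,0.055,0],"turn": [0,0,0]},{"jaw": 0,"delta_pos": [0.22,0.11,0],"turn": [0,0,0]},{"jaw": 0,"delta_pos": [0.33,0.165,0],"turn": [0,0,0]},{"jaw": 0,"delta_pos": [0.44,0.22,0],"turn": [0,0,0]},{"jaw": 0,"delta_pos": [0.55,0.275,0],"turn": [0,0,0]},{"jaw": 0,"delta_pos": [0.66,0.33,0],"turn": [0,0,0]},{"jaw": 0,"delta_pos": [0.77,0.385,0],"turn": [0,0,0]},{"jaw": 0,"delta_pos": [0.87,0.435,0],"turn": [0,0,0]},{"jaw": 0,"delta_pos": [0.95,0.475,0],"turn": [0,0,0]},{"jaw": 0,"delta_pos": [1,0.5,0],"turn": [0,0,0]}]}}

```text
clock: 7.75
eef_pos: [0.4538, 0.2857, 0.3386]
eef_rot: [[-0.539, 0.842, -0.002], [0.842, 0.539, 0.0], [0.001, -0.002, -1.0]]
contact_force: [-0.6, -0.5, -0.4]
finger_gap: 0.176
```

Run:
```python
from h import *
o=ob(); to(o,np.array([.452,.3155,.345])-o['eef_pos'])
c=cam('wrist'); cv2.imwrite('pics/w3.png',c['color'])
M=c['mount']
def pt(p):
    p=np.linalg.inv(M)@np.r_[p,1]; u=c['intrinsics']@p[:3]; return u[:2]/u[2]
print('bottom',pt([0,0,.145]),'top',pt([0,0,-.025]))
print('mouth',pt(o['eef_rot'].T@(np.array([.452,.3155,.142])-o['eef_pos'])))
t=cam('top'); cv2.imwrite('pics/t3.png',cv2.resize(t['color'][150:280,50:200],(750,650))[:600])
```

```text
t 7.75 p [0.4538 0.2857 0.3386] q [30.9 11.7 78.2  0.1 90.3 -1.7] F [-0.55 -0.49 -0.43] gap 0.176
[[-0.5393  0.8421 -0.002 ]
 [ 0.8421  0.5393  0.    ]
 [ 0.0011 -0.0017 -1.    ]]
tool units [ 0.0869  0.0487 -0.0213]
bottom [256.5008 173.4111] top [256.2336 240.2464]
mouth [268.4786 143.7259]
```

View pics/w3.png

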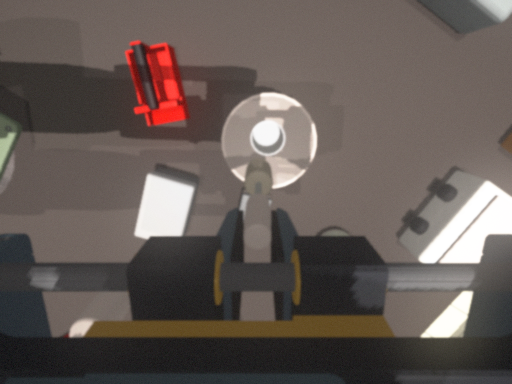

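Run:
```python
from h import *
import pickle
o=ctrl.observe()
_,c=pickle.load(open('w0.pkl','rb')); M=c['mount']
L=[json.loads(l) for l in open('log.jsonl')]
def pt(p):
    p=np.linalg.inv(M)@np.r_[p,1]; u=c['intrinsics']@p[:3]; return u[:2]/u[2]
l=L[-2]; print(l['clock'],'stand pred',pt(np.array(l['eef_rot']).T@(np.array([.5248,-.382,.06])-l['eef_pos'])))
im=cv2.imread('pics/w3.png'); im2=cv2.imread('pics/w2.png')
a=cv2.resize(im[80:240,200:330],(0,0),fx=3.6,fy=3.6,interpolation=cv2.INTER_CUBIC);b=cv2.resize(im2[110:270,215:300],(0,0),fx=3.6,fy=3.6,interpolation=cv2.INTER_CUBIC)
cv2.imwrite('pics/w3c.png',np.hstack([a,b]))
```

```text
6.0333 stand pred [256.8365 150.375 ]
```

View pics/w3c.png

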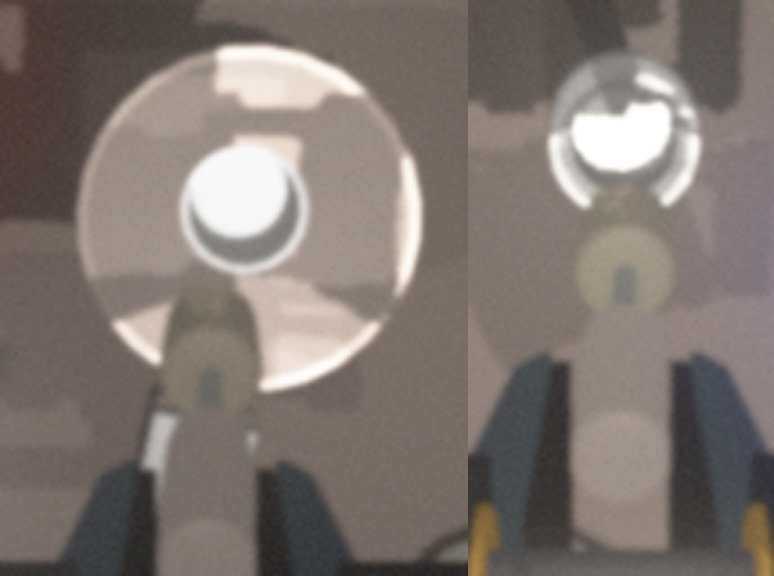

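View pics/t3.png

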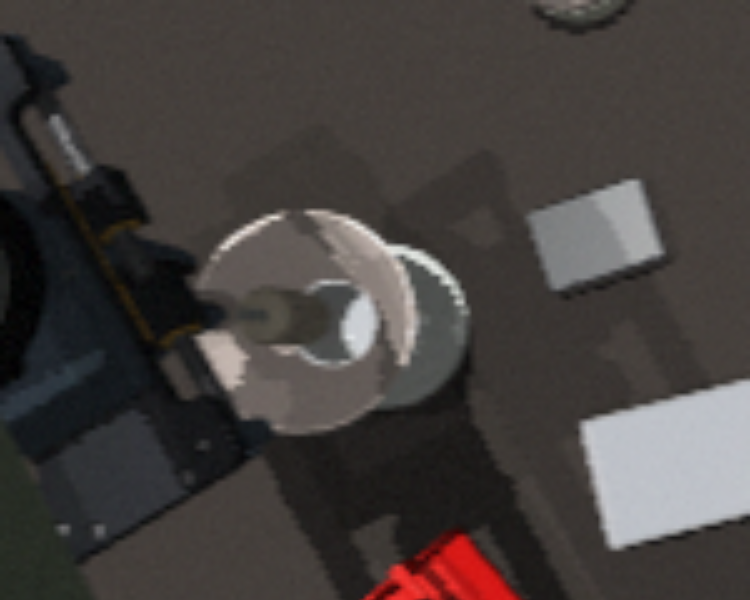

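The top and wrist views agree, with a constant offset of about -4 px in the wrist view's rows. I centre over the mouth and start down.

Call:
{"op": "carry_out", "data": {"moves": [{"jaw": 0,"delta_pos": [0.05,0.025,0],"turn": [0,0,0]},{"jaw": 0,"delta_pos": [0.087,0.049,0],"turn": [0,0,0]},{"jaw": 0,"delta_pos": [0.087,0.049,0],"turn": [0,0,0]},{"jaw": 0,"delta_pos": [0.087,0.049,0.03],"turn": [0,0,0]},{"jaw": 0,"delta_pos": [0.087,0.049,0.08],"turn": [0,0,0]},{"jaw": 0,"delta_pos": [0.087,0.049,0.13],"turn": [0,0,0]},{"jaw": 0,"delta_pos": [0.087,0.049,0.18],"turn": [0,0,0]},{"jaw": 0,"delta_pos": [0.087,0.049,0.22],"turn": [0,0,0]},{"jaw": 0,"delta_pos": [0.087,0.049,0.25],"turn": [0,0,0]},{"jaw": 0,"delta_pos": [0.087,0.049,0.25],"turn": [0,0,0]}]}}

```text
clock: 8.68
eef_pos: [0.4524, 0.3113, 0.2624]
eef_rot: [[-0.536, 0.844, -0.004], [0.844, 0.536, -0.003], [-0.0, -0.005, -1.0]]
contact_force: [-0.2, -0.2, -0.0]
finger_gap: 0.172
```

Run:
```python
from h import *
o=ob(); to(o,np.array([.452,.3155,.158])-o['eef_pos'])
c=cam('side'); cv2.imwrite('pics/s4.png',cv2.resize(c['color'][60:180,120:260],(0,0),fx=5,fy=5,interpolation=cv2.INTER_CUBIC))
t=cam('top'); cv2.imwrite('pics/t4.png',cv2.resize(t['color'][170:270,60:180],(0,0),fx=5,fy=5))
```

```text
t 8.6833 p [0.4524 0.3113 0.2624] q [33.3 14.1 85.6 -0.  80.6  0.9] F [-0.17 -0.19 -0.03] gap 0.172
[[-0.5363  0.844  -0.0037]
 [ 0.844   0.5363 -0.0029]
 [-0.0005 -0.0047 -1.    ]]
tool units [0.0127 0.0082 0.3479]
```

View pics/s4.png

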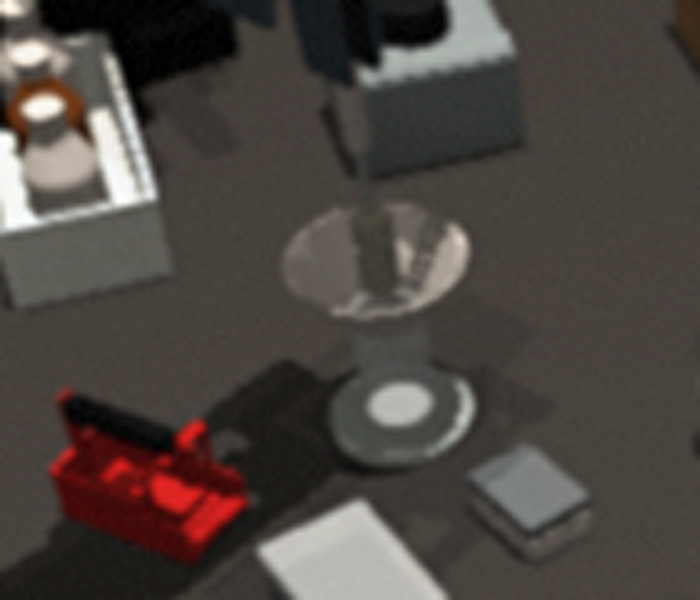

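View pics/t4.png

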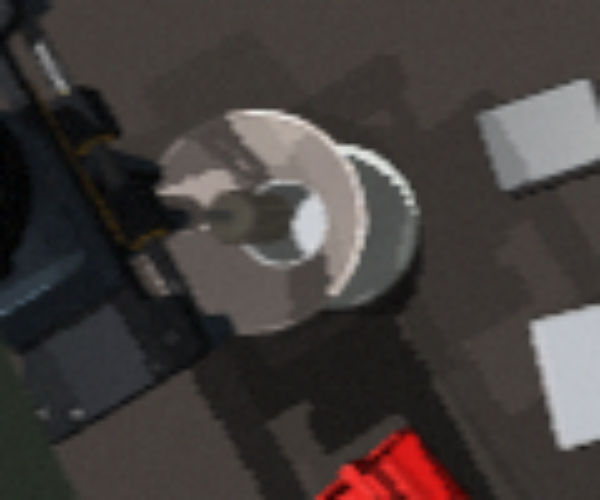

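Call:
{"op": "carry_out", "data": {"moves": [{"jaw": 0,"delta_pos": [0.006,0.004,0],"turn": [0,0,0]},{"jaw": 0,"delta_pos": [0.012,0.008,0.04],"turn": [0,0,0]},{"jaw": 0,"delta_pos": [0.012,0.008,0.09],"turn": [0,0,0]},{"jaw": 0,"delta_pos": [0.012,0.008,0.14],"turn": [0,0,0]},{"jaw": 0,"delta_pos": [0.012,0.008,0.19],"turn": [0,0,0]},{"jaw": 0,"delta_pos": [0.012,0.008,0.24],"turn": [0,0,0]},{"jaw": 0,"delta_pos": [0.012,0.008,0.29],"turn": [0,0,0]},{"jaw": 0,"delta_pos": [0.012,0.008,0.32],"turn": [0,0,0]},{"jaw": 0,"delta_pos": [0.012,0.008,0.33],"turn": [0,0,0]},{"jaw": 0,"delta_pos": [0.012,0.008,0.33],"turn": [0,0,0]}]}}

```text
clock: 9.62
eef_pos: [0.4534, 0.3174, 0.1657]
eef_rot: [[-0.537, 0.843, -0.0], [0.843, 0.537, -0.0], [0.0, -0.0, -1.0]]
contact_force: [-0.0, 0.2, -0.7]
finger_gap: 0.176
```

Run:
```python
from h import *
o=ob(); 
c=cam('side'); cv2.imwrite('pics/s5.png',cv2.resize(c['color'][60:180,120:260],(0,0),fx=5,fy=5,interpolation=cv2.INTER_CUBIC))
o=ob()
c=cam('side');o=ob(); to(o,np.array([.452,.3155,.158])-o['eef_pos'])
```

```text
t 9.6167 p [0.4534 0.3174 0.1657] q [33.8 17.4 94.9  0.  67.7  1.3] F [-0.02  0.25 -0.68] gap 0.176
[[-0.5372  0.8435 -0.0003]
 [ 0.8435  0.5372 -0.0001]
 [ 0.     -0.0003 -1.    ]]
t 9.6667 p [0.4538 0.3176 0.1664] q [33.8 17.4 94.8  0.  67.7  1.3] F [ 0.34 -0.51  0.24] gap 0.174
[[-0.5371  0.8435  0.0009]
 [ 0.8435  0.5371  0.0007]
 [ 0.0001  0.0011 -1.    ]]
t 9.7167 p [0.454  0.3178 0.1668] q [33.8 17.4 94.8  0.  67.7  1.3] F [ 0.38  1.15 -1.15] gap 0.173
[[-0.5371  0.8435  0.0016]
 [ 0.8435  0.5371  0.0012]
 [ 0.0001  0.002  -1.    ]]
tool units [-0.0028 -0.0098  0.0292]
```

View pics/s5.png

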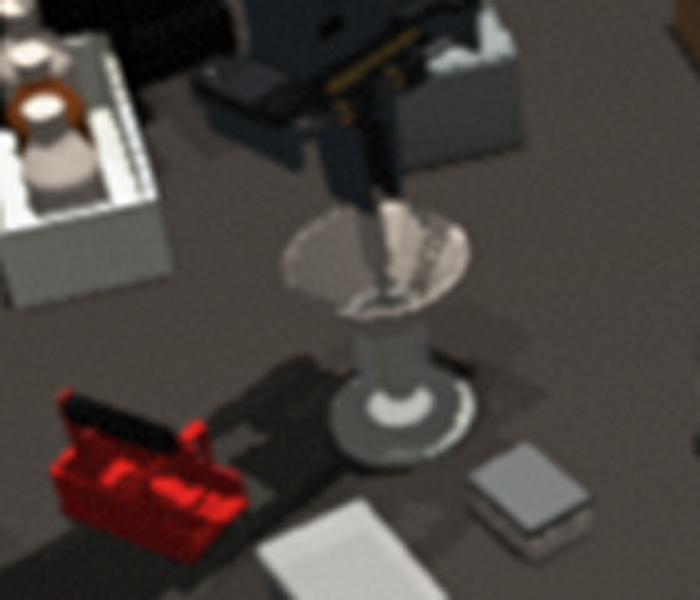

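The brush is well inside the tube with no contact force. I finish the down stroke, then go up to the funnel and down again.

Call:
{"op": "carry_out", "data": {"moves": [{"jaw": 0,"delta_pos": [0,-0.008,0.01],"turn": [0,0,0]},{"jaw": 0,"delta_pos": [0,-0.008,0.02],"turn": [0,0,0]},{"jaw": 0,"delta_pos": [0,-0.008,0.025],"turn": [0,0,0]},{"jaw": 0,"delta_pos": [0,-0.008,0.03],"turn": [0,0,0]},{"jaw": 0,"delta_pos": [0,-0.008,0.03],"turn": [0,0,0]},{"jaw": 0,"delta_pos": [0,-0.008,0.03],"turn": [0,0,0]},{"jaw": 0,"delta_pos": [0,-0.008,0.03],"turn": [0,0,0]},{"jaw": 0,"delta_pos": [0,-0.008,0.03],"turn": [0,0,0]},{"jaw": 0,"delta_pos": [0,-0.008,0.03],"turn": [0,0,0]},{"jaw": 0,"delta_pos": [0,-0.008,0.03],"turn": [0,0,0]}]}}

```text
clock: 10.55
eef_pos: [0.4519, 0.3164, 0.1574]
eef_rot: [[-0.537, 0.844, 0.001], [0.844, 0.537, 0.001], [0.0, 0.002, -1.0]]
contact_force: [0.5, 0.7, 5.1]
finger_gap: 0.169
```

Run:
```python
from h import *
o=ob(); to(o,np.array([.452,.3155,.158])-o['eef_pos'])
```

```text
t 10.55 p [0.4519 0.3164 0.1574] q [33.8 17.6 96.   0.  66.4  1.3] F [0.47 0.7  5.08] gap 0.169
[[-0.5371  0.8435  0.0014]
 [ 0.8435  0.5371  0.001 ]
 [ 0.0001  0.0018 -1.    ]]
tool units [-0.0027 -0.0011 -0.0019]
```

A 5 N upward force says the brush is on the floor. Next are the up stroke and the second down stroke.

Call:
{"op": "carry_out", "data": {"moves": [{"jaw": 0,"delta_pos": [0,0,-0.03],"turn": [0,0,0]},{"jaw": 0,"delta_pos": [0,0,-0.08],"turn": [0,0,0]},{"jaw": 0,"delta_pos": [0,0,-0.13],"turn": [0,0,0]},{"jaw": 0,"delta_pos": [0,0,-0.18],"turn": [0,0,0]},{"jaw": 0,"delta_pos": [0,0,-0.23],"turn": [0,0,0]},{"jaw": 0,"delta_pos": [0,0,-0.27],"turn": [0,0,0]},{"jaw": 0,"delta_pos": [0,0,-0.29],"turn": [0,0,0]},{"jaw": 0,"delta_pos": [0,0,-0.3],"turn": [0,0,0]},{"jaw": 0,"delta_pos": [0,0,-0.3],"turn": [0,0,0]},{"jaw": 0,"delta_pos": [0,0,-0.3],"turn": [0,0,0]}]}}

```text
clock: 11.38
eef_pos: [0.4509, 0.3157, 0.2459]
eef_rot: [[-0.537, 0.844, -0.001], [0.844, 0.537, -0.001], [0.0, -0.002, -1.0]]
contact_force: [0.6, -0.2, -0.9]
finger_gap: 0.176
```

Call:
{"op": "carry_out", "data": {"moves": [{"jaw": 0,"delta_pos": [0,0,0.03],"turn": [0,0,0]},{"jaw": 0,"delta_pos": [0,0,0.08],"turn": [0,0,0]},{"jaw": 0,"delta_pos": [0,0,0.13],"turn": [0,0,0]},{"jaw": 0,"delta_pos": [0,0,0.18],"turn": [0,0,0]},{"jaw": 0,"delta_pos": [0,0,0.23],"turn": [0,0,0]},{"jaw": 0,"delta_pos": [0,0,0.27],"turn": [0,0,0]},{"jaw": 0,"delta_pos": [0,0,0.29],"turn": [0,0,0]},{"jaw": 0,"delta_pos": [0,0,0.3],"turn": [0,0,0]},{"jaw": 0,"delta_pos": [0,0,0.3],"turn": [0,0,0]},{"jaw": 0,"delta_pos": [0,0,0.3],"turn": [0,0,0]}]}}

```text
clock: 12.22
eef_pos: [0.4514, 0.3161, 0.157]
eef_rot: [[-0.537, 0.843, 0.0], [0.843, 0.537, 0.0], [0.0, 0.0, -1.0]]
contact_force: [-0.3, -1.0, 4.3]
finger_gap: 0.176
```

Run:
```python
from h import *
o=ob(); to(o,np.array([.452,.3155,.158])-o['eef_pos'])
```

```text
t 12.2167 p [0.4514 0.3161 0.157 ] q [33.8 17.6 96.   0.  66.4  1.3] F [-0.33 -0.99  4.27] gap 0.176
[[-0.5371  0.8435  0.0003]
 [ 0.8435  0.5371  0.0003]
 [ 0.0001  0.0004 -1.    ]]
tool units [-0.0027  0.0007 -0.0032]
```

The bottom has been reached twice. I lift out and carry the brush back.

Call:
{"op": "carry_out", "data": {"moves": [{"jaw": 0,"delta_pos": [0,0,-0.03],"turn": [0,0,0]},{"jaw": 0,"delta_pos": [0,0,-0.1],"turn": [0,0,0]},{"jaw": 0,"delta_pos": [0,0,-0.18],"turn": [0,0,0]},{"jaw": 0,"delta_pos": [0,0,-0.26],"turn": [0,0,0]},{"jaw": 0,"delta_pos": [0,0,-0.34],"turn": [0,0,0]},{"jaw": 0,"delta_pos": [0,0,-0.42],"turn": [0,0,0]},{"jaw": 0,"delta_pos": [0,0,-0.5],"turn": [0,0,0]},{"jaw": 0,"delta_pos": [0,0,-0.56],"turn": [0,0,0]},{"jaw": 0,"delta_pos": [0,0,-0.6],"turn": [0,0,0]},{"jaw": 0,"delta_pos": [0,0,-0.62],"turn": [0,0,0]}]}}

```text
clock: 13.05
eef_pos: [0.4518, 0.3163, 0.3449]
eef_rot: [[-0.537, 0.844, 0.003], [0.844, 0.537, 0.002], [0.0, 0.003, -1.0]]
contact_force: [-0.3, 0.5, -0.7]
finger_gap: 0.175
```

Call:
{"op": "carry_out", "data": {"moves": [{"jaw": 0,"delta_pos": [-0.06,-0.03,0],"turn": [0,0,0]},{"jaw": 0,"delta_pos": [-0.17,-0.085,0],"turn": [0,0,0]},{"jaw": 0,"delta_pos": [-0.28,-0.14,0],"turn": [0,0,0]},{"jaw": 0,"delta_pos": [-0.39,-0.195,0],"turn": [0,0,0]},{"jaw": 0,"delta_pos": [-0.5,-0.25,0],"turn": [0,0,0]},{"jaw": 0,"delta_pos": [-0.61,-0.305,0],"turn": [0,0,0]},{"jaw": 0,"delta_pos": [-0.72,-0.36,0],"turn": [0,0,0]},{"jaw": 0,"delta_pos": [-0.82,-0.41,0],"turn": [0,0,0]},{"jaw": 0,"delta_pos": [-0.91,-0.455,0],"turn": [0,0,0]},{"jaw": 0,"delta_pos": [-1,-0.5,0],"turn": [0,0,0]}]}}

```text
clock: 13.88
eef_pos: [0.4854, -0.0193, 0.3422]
eef_rot: [[-0.537, 0.844, -0.001], [0.844, 0.537, 0.0], [0.001, -0.001, -1.0]]
contact_force: [0.6, 0.4, -0.9]
finger_gap: 0.173
```

Call:
{"op": "carry_out", "data": {"moves": [{"jaw": 0,"delta_pos": [-0.11,-0.055,0],"turn": [0,0,0]},{"jaw": 0,"delta_pos": [-0.22,-0.11,0],"turn": [0,0,0]},{"jaw": 0,"delta_pos": [-0.33,-0.165,0],"turn": [0,0,0]},{"jaw": 0,"delta_pos": [-0.44,-0.22,0],"turn": [0,0,0]},{"jaw": 0,"delta_pos": [-0.55,-0.275,0],"turn": [0,0,0]},{"jaw": 0,"delta_pos": [-0.66,-0.33,0],"turn": [0,0,0]},{"jaw": 0,"delta_pos": [-0.77,-0.385,0],"turn": [0,0,0]},{"jaw": 0,"delta_pos": [-0.87,-0.435,0],"turn": [0,0,0]},{"jaw": 0,"delta_pos": [-0.95,-0.475,0],"turn": [0,0,0]},{"jaw": 0,"delta_pos": [-1,-0.5,0],"turn": [0,0,0]}]}}

```text
clock: 14.72
eef_pos: [0.5201, -0.3542, 0.341]
eef_rot: [[-0.535, 0.845, -0.002], [0.845, 0.535, 0.001], [0.002, -0.002, -1.0]]
contact_force: [-0.9, 1.1, -0.6]
finger_gap: 0.172
```

Run:
```python
from h import *
c=cam('wrist')
o=ob(); to(o,np.array([.5245,-.3840,.154])-o['eef_pos'])
cv2.imwrite('pics/w6.png',c['color'])
```

```text
t 14.7667 p [ 0.5202 -0.3564  0.3404] q [-35.4  21.1  64.7  -0.1  94.3 -67.7] F [ 0.   -2.72 -1.83] gap 0.173
[[-0.5338  0.8456 -0.0026]
 [ 0.8456  0.5338 -0.0013]
 [ 0.0002 -0.0029 -1.    ]]
tool units [-0.0855 -0.0352  0.6213]
```

View pics/w6.png

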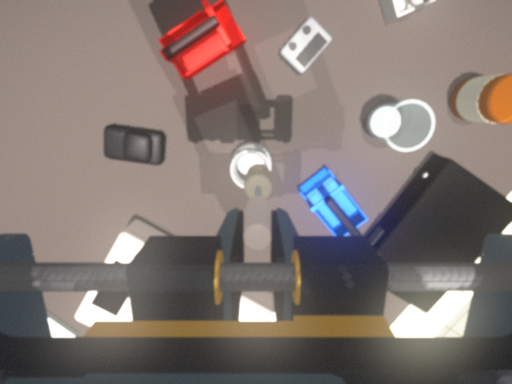

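Call:
{"op": "carry_out", "data": {"moves": [{"jaw": 0,"delta_pos": [-0.05,-0.025,0],"turn": [0,0,0]},{"jaw": 0,"delta_pos": [-0.099,-0.049,0],"turn": [0,0,0]},{"jaw": 0,"delta_pos": [-0.099,-0.049,0.05],"turn": [0,0,0]},{"jaw": 0,"delta_pos": [-0.099,-0.049,0.13],"turn": [0,0,0]},{"jaw": 0,"delta_pos": [-0.099,-0.049,0.21],"turn": [0,0,0]},{"jaw": 0,"delta_pos": [-0.099,-0.049,0.28],"turn": [0,0,0]},{"jaw": 0,"delta_pos": [-0.099,-0.049,0.33],"turn": [0,0,0]},{"jaw": 0,"delta_pos": [-0.099,-0.049,0.35],"turn": [0,0,0]},{"jaw": 0,"delta_pos": [-0.099,-0.049,0.35],"turn": [0,0,0]},{"jaw": 0,"delta_pos": [-0.099,-0.049,0.35],"turn": [0,0,0]}]}}

```text
clock: 15.6
eef_pos: [0.5243, -0.3841, 0.2381]
eef_rot: [[-0.537, 0.843, 0.0], [0.843, 0.537, 0.0], [-0.0, 0.0, -1.0]]
contact_force: [-0.3, 0.1, -0.4]
finger_gap: 0.176
```

Run:
```python
from h import *
o=ob()
c=cam('side'); cv2.imwrite('pics/s7.png',cv2.resize(c['color'][230:350,240:380],(0,0),fx=5,fy=5,interpolation=cv2.INTER_CUBIC))
o=ob(); to(o,np.array([.5245,-.3840,.154])-o['eef_pos'])
```

```text
t 15.6 p [ 0.5243 -0.3841  0.2381] q [-37.2  24.   74.3   0.   81.7 -69.7] F [-0.27  0.11 -0.42] gap 0.176
[[-0.5373  0.8434  0.0002]
 [ 0.8434  0.5373  0.    ]
 [-0.0001  0.0002 -1.    ]]
t 15.65 p [ 0.5246 -0.3843  0.2388] q [-37.2  24.   74.3   0.   81.7 -69.7] F [ 0.1  -0.51 -0.01] gap 0.177
[[-0.5372  0.8434  0.0014]
 [ 0.8434  0.5372 -0.0009]
 [-0.0016  0.0007 -1.    ]]
tool units [0.0016 0.0001 0.2827]
```

View pics/s7.png

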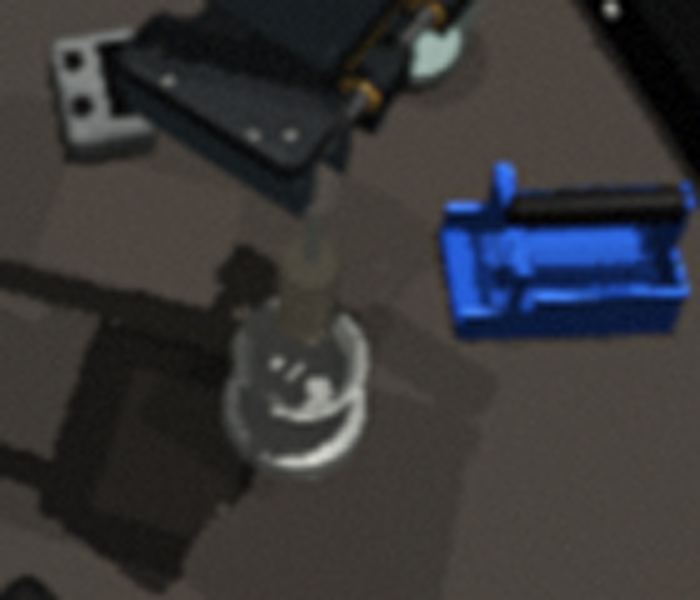

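The brush is right above the stand's mouth, so I lower it to the floor.

Call:
{"op": "carry_out", "data": {"moves": [{"jaw": 0,"delta_pos": [0,0,0.06],"turn": [0,0,0]},{"jaw": 0,"delta_pos": [0,0,0.12],"turn": [0,0,0]},{"jaw": 0,"delta_pos": [0,0,0.18],"turn": [0,0,0]},{"jaw": 0,"delta_pos": [0,0,0.23],"turn": [0,0,0]},{"jaw": 0,"delta_pos": [0,0,0.26],"turn": [0,0,0]},{"jaw": 0,"delta_pos": [0,0,0.28],"turn": [0,0,0]},{"jaw": 0,"delta_pos": [0,0,0.28],"turn": [0,0,0]},{"jaw": 0,"delta_pos": [0,0,0.28],"turn": [0,0,0]},{"jaw": 0,"delta_pos": [0,0,0.28],"turn": [0,0,0]},{"jaw": 0,"delta_pos": [0,0,0.28],"turn": [0,0,0]}]}}

```text
clock: 16.48
eef_pos: [0.5246, -0.3845, 0.1548]
eef_rot: [[-0.537, 0.844, 0.002], [0.844, 0.537, -0.001], [-0.002, 0.001, -1.0]]
contact_force: [-0.1, 0.0, -0.2]
finger_gap: 0.177
```

Run:
```python
from h import *
o=ob()
```

```text
t 16.4833 p [ 0.5246 -0.3845  0.1548] q [-37.3  26.4  82.4   0.   71.1 -69.7] F [-0.1   0.02 -0.22] gap 0.177
[[-0.5371  0.8435  0.0015]
 [ 0.8435  0.5371 -0.0011]
 [-0.0017  0.0007 -1.    ]]
```

Call:
{"op": "carry_out", "data": {"moves": [{"jaw": 0,"delta_pos": [0,0,0.004],"turn": [0,0,0]},{"jaw": 0,"delta_pos": [0,0,0.006],"turn": [0,0,0]},{"jaw": 0,"delta_pos": [0,0,0.006],"turn": [0,0,0]},{"jaw": 0,"delta_pos": [0,0,0.006],"turn": [0,0,0]},{"jaw": 0.6,"delta_pos": [0,0,0.006],"turn": [0,0,0]},{"jaw": 0.6,"delta_pos": [0,0,0.006],"turn": [0,0,0]},{"jaw": 0.6,"delta_pos": [0,0,0.006],"turn": [0,0,0]},{"jaw": 0.6,"delta_pos": [0,0,0.006],"turn": [0,0,0]},{"jaw": 0.6,"delta_pos": [0,0,0.006],"turn": [0,0,0]},{"jaw": 0.6,"delta_pos": [0,0,0.006],"turn": [0,0,0]}]}}

```text
clock: 17.32
eef_pos: [0.5239, -0.3841, 0.1515]
eef_rot: [[-0.537, 0.844, -0.001], [0.844, 0.537, 0.001], [0.001, -0.0, -1.0]]
contact_force: [0.3, 0.4, -0.0]
finger_gap: 0.579
```

Run:
```python
from h import *
o=ob()
```

```text
t 17.3167 p [ 0.5239 -0.3841  0.1515] q [-37.3  26.5  82.7   0.   70.9 -69.7] F [ 0.27  0.39 -0.  ] gap 0.579
[[-0.5371  0.8435 -0.0006]
 [ 0.8435  0.5371  0.0005]
 [ 0.0008 -0.0002 -1.    ]]
```

Call:
{"op": "carry_out", "data": {"moves": [{"jaw": 0.6,"delta_pos": [0,0,-0.03],"turn": [0,0,0]},{"jaw": 0.6,"delta_pos": [0,0,-0.12],"turn": [0,0,0]},{"jaw": 0.6,"delta_pos": [0,0,-0.25],"turn": [0,0,0]},{"jaw": 0.6,"delta_pos": [0,0,-0.38],"turn": [0,0,0]},{"jaw": 0.6,"delta_pos": [0,0,-0.5],"turn": [0,0,0]},{"jaw": 0.6,"delta_pos": [0.06,0.05,-0.5],"turn": [0,0,0]},{"jaw": 0.6,"delta_pos": [0.16,0.13,-0.5],"turn": [0,0,0]},{"jaw": 0.6,"delta_pos": [0.26,0.21,-0.5],"turn": [0,0,0]},{"jaw": 0.6,"delta_pos": [0.36,0.29,-0.5],"turn": [0,0,0]},{"jaw": 0.6,"delta_pos": [0.46,0.37,-0.5],"turn": [0,0,0]}]}}

```text
clock: 18.15
eef_pos: [0.5435, -0.2066, 0.3028]
eef_rot: [[-0.536, 0.844, 0.001], [0.844, 0.536, -0.0], [-0.001, 0.001, -1.0]]
contact_force: [0.2, -0.6, -0.8]
finger_gap: 0.598
```

Call:
{"op": "carry_out", "data": {"moves": [{"jaw": 0.6,"delta_pos": [0.1,0.08,0],"turn": [0,0,0]},{"jaw": 0.6,"delta_pos": [0.2,0.16,0],"turn": [0,0,0]},{"jaw": 0.6,"delta_pos": [0.3,0.24,0],"turn": [0,0,0]},{"jaw": 0.6,"delta_pos": [0.4,0.32,0],"turn": [0,0,0]},{"jaw": 0.6,"delta_pos": [0.45,0.37,0.1],"turn": [0,0,0]},{"jaw": 0.6,"delta_pos": [0.45,0.37,0.2],"turn": [0,0,0]},{"jaw": 0.6,"delta_pos": [0.45,0.37,0.25],"turn": [0,0,0]},{"jaw": 0.6,"delta_pos": [0.45,0.37,0.25],"turn": [0,0,0]},{"jaw": 0.6,"delta_pos": [0.45,0.37,0.25],"turn": [0,0,0]},{"jaw": 0.6,"delta_pos": [0.45,0.37,0.25],"turn": [0,0,0]}]}}

```text
clock: 18.98
eef_pos: [0.5657, -0.0349, 0.2288]
eef_rot: [[-0.537, 0.844, 0.003], [0.844, 0.537, -0.0], [-0.002, 0.003, -1.0]]
contact_force: [0.1, -0.1, 0.2]
finger_gap: 0.602
```

Run:
```python
from h import *
o=ob(); to(o,np.array([.566,-.032,.072])-o['eef_pos'])
c=cam('wrist'); t=cam('top')
cv2.imwrite('pics/w8.png',c['color']); cv2.imwrite('pics/t8.png',cv2.resize(t['color'],(768,576)))
M=c['mount']
def pt(p):
    p=np.linalg.inv(M)@np.r_[p,1]; u=c['intrinsics']@p[:3]; return u[:2]/u[2]
for p in [(.566,-.032,.084),(.559,-.028,0)]: print(pt(o['eef_rot'].T@(np.array(p)-o['eef_pos'])))
import pickle; pickle.dump((o,c),open('w8.pkl','wb'))
```

```text
t 18.9833 p [ 0.5657 -0.0349  0.2288] q [ -4.7  16.3  87.2   0.   76.3 -37.2] F [ 0.11 -0.11  0.17] gap 0.602
[[-0.5368  0.8437  0.0031]
 [ 0.8437  0.5368 -0.0001]
 [-0.0018  0.0025 -1.    ]]
tool units [0.0087 0.0047 0.5225]
[257.8073 171.1817]
[254.7011 152.2104]
```

View pics/w8.png

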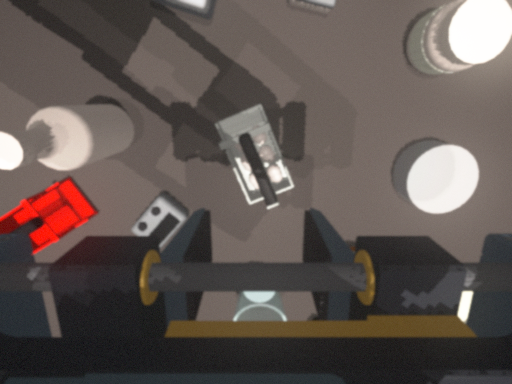

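View pics/t8.png

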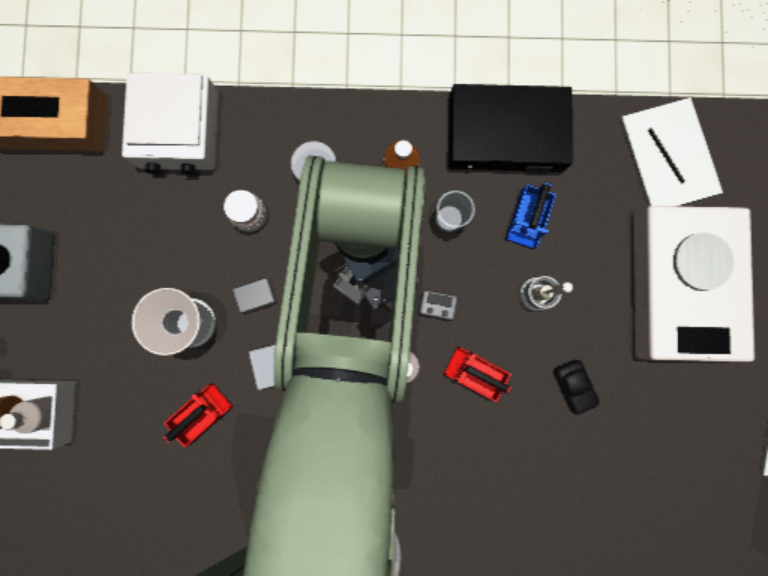

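The brush stands upright at its original top-view spot (567,288). The wrist view shows the steel pan at (257,155), with its handle running (247,138) to (271,203). I measure the yaw precisely.

Run:
```python
from h import *
import pickle
o,c=pickle.load(open('w8.pkl','rb'))
def wz(uv,z,dv=3.5):
    d=np.linalg.inv(c['intrinsics'])@[uv[0],uv[1]+dv,1]; M=c['mount']
    R=o['eef_rot'];a=R@(M[:3,:3]@d);b=o['eef_pos']+R@M[:3,3]; return b+a*(z-b[2])/a[2]
sub=c['color'][125:215,205:300]
m=(sub.max(2)<70).astype(np.uint8)
n,l,st,ce=cv2.connectedComponentsWithStats(m)
for i in range(1,n):
    if st[i,4]>60:
        r=cv2.minAreaRect(np.argwhere(l==i)[:,::-1].astype(np.float32)); b=cv2.boxPoints(r)+[205,125]
        print(st[i],ce[i]+[205,125],r[1],r[2])
        P=np.array([wz(p,.084) for p in b]); e=[P[1]-P[0],P[2]-P[1]]; d=max(e,key=np.linalg.norm)
        print('mid',P.mean(0),'len',np.linalg.norm(e,axis=1),'yaw',np.degrees(np.arctan2(d[1],d[0])))
cv2.imwrite('pics/w8c.png',cv2.resize(c['color'][95:215,205:305],(500,600),interpolation=cv2.INTER_CUBIC))
```

```text
[  0   0  16  22 227] [211.6696 134.4758] (15.0, 21.0) 0.0
mid [ 0.5058 -0.0283  0.084 ] len [0.0225 0.016 ] yaw 119.75414649563405
[ 79   0  16  14 112] [292.3304 130.6161] (13.0, 15.0) 90.0
mid [0.5752 0.0209 0.084 ] len [0.016  0.0139] yaw 32.40074150767929
[ 35   9  28  46 471] [251.9979 155.3631] (50.421669006347656, 11.029741287231445) 66.80140686035156
mid [ 0.5557 -0.0258  0.084 ] len [0.0119 0.056 ] yaw -34.626123191746196
[  0  25  24  15 161] [218.8137 157.7516] (14.296045303344727, 21.92644691467285) 74.74488067626953
mid [ 0.5225 -0.0488  0.084 ] len [0.0242 0.0158] yaw 47.651583769711095
```

View pics/w8c.png

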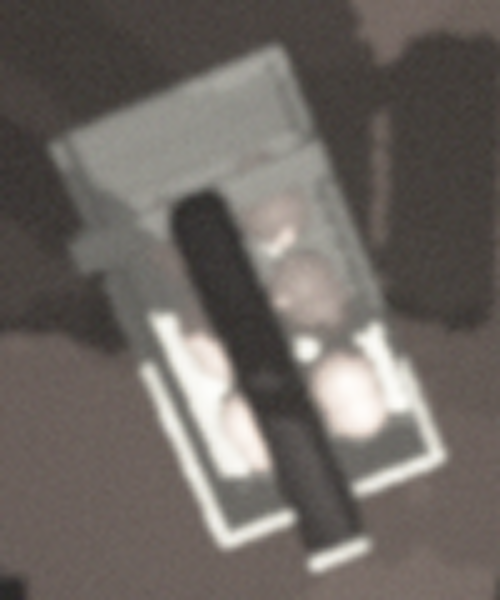

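Call:
{"op": "carry_out", "data": {"moves": [{"jaw": 0.6,"delta_pos": [0.009,0.005,0],"turn": [0,0,-0.04]},{"jaw": 0.6,"delta_pos": [0.009,0.005,0],"turn": [0,0,-0.08]},{"jaw": 0.6,"delta_pos": [0.009,0.005,0.1],"turn": [0,0,-0.12]},{"jaw": 0.6,"delta_pos": [0.009,0.005,0.2],"turn": [0,0,-0.127]},{"jaw": 0.6,"delta_pos": [0.009,0.005,0.3],"turn": [0,0,-0.127]},{"jaw": 0.6,"delta_pos": [0.009,0.005,0.35],"turn": [0,0,-0.127]},{"jaw": 0.6,"delta_pos": [0.009,0.005,0.38],"turn": [0,0,-0.127]},{"jaw": 0.6,"delta_pos": [0.009,0.005,0.38],"turn": [0,0,-0.127]},{"jaw": 0.6,"delta_pos": [0.009,0.005,0.38],"turn": [0,0,-0.127]},{"jaw": 0.6,"delta_pos": [0.009,0.005,0.38],"turn": [0,0,-0.127]}]}}

```text
clock: 19.92
eef_pos: [0.566, -0.0318, 0.1148]
eef_rot: [[-0.822, 0.569, 0.004], [0.569, 0.822, -0.0], [-0.003, 0.002, -1.0]]
contact_force: [0.2, -0.1, 0.2]
finger_gap: 0.603
```

Run:
```python
from h import *
c=cam('wrist')
o=ob(); to(o,np.array([.566,-.032,.072])-o['eef_pos'])
cv2.imwrite('pics/w9.png',c['color'])
M=c['mount']
def pt(p):
    p=np.linalg.inv(M)@np.r_[p,1]; u=c['intrinsics']@p[:3]; return u[:2]/u[2]
for p in [(.566,-.032,.084)]: print(pt(o['eef_rot'].T@(np.array(p)-o['eef_pos'])))
```

```text
t 19.9667 p [ 0.5659 -0.0318  0.1148] q [ -4.4  20.9  97.6   0.   61.3 -59.7] F [ 0.63 -0.1   0.4 ] gap 0.599
[[-0.8225  0.5687  0.0037]
 [ 0.5687  0.8225 -0.0002]
 [-0.0032  0.0019 -1.    ]]
tool units [-0.0002 -0.0008  0.1425]
[255.5442 207.8467]
```

View pics/w9.png

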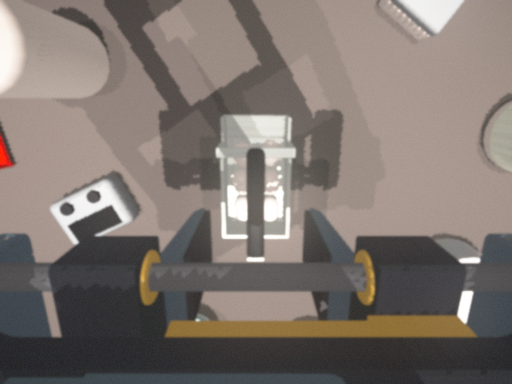

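The handle is vertical and centred at x=256. I descend and close.

Call:
{"op": "carry_out", "data": {"moves": [{"jaw": 0.6,"delta_pos": [0.008,0,0.05],"turn": [0,0,0]},{"jaw": 0.6,"delta_pos": [0.008,0,0.1],"turn": [0,0,0]},{"jaw": 0.6,"delta_pos": [0.008,0,0.14],"turn": [0,0,0]},{"jaw": 0.6,"delta_pos": [0.008,0,0.14],"turn": [0,0,0]},{"jaw": 0,"delta_pos": [0.008,0,0.14],"turn": [0,0,0]},{"jaw": 0,"delta_pos": [0.008,0,0.14],"turn": [0,0,0]},{"jaw": 0,"delta_pos": [0.008,0,0.14],"turn": [0,0,0]},{"jaw": 0,"delta_pos": [0.008,0,0.14],"turn": [0,0,0]},{"jaw": 0,"delta_pos": [0.008,0,0.14],"turn": [0,0,0]},{"jaw": 0,"delta_pos": [0.008,0,0.14],"turn": [0,0,0]}]}}

```text
clock: 20.8
eef_pos: [0.5628, -0.0302, 0.0714]
eef_rot: [[-0.823, 0.569, 0.001], [0.569, 0.823, 0.0], [-0.001, 0.0, -1.0]]
contact_force: [0.4, 0.3, -0.2]
finger_gap: 0.194
```

Call:
{"op": "carry_out", "data": {"moves": [{"jaw": 0,"delta_pos": [0,0,0],"turn": [0,0,0]},{"jaw": 0,"delta_pos": [0,0,0],"turn": [0,0,0]},{"jaw": 0,"delta_pos": [0,0,0],"turn": [0,0,0]},{"jaw": 0,"delta_pos": [0,0,0],"turn": [0,0,0]},{"jaw": 0,"delta_pos": [0,0,0],"turn": [0,0,0]},{"jaw": 0,"delta_pos": [0,0,0],"turn": [0,0,0]},{"jaw": 0,"delta_pos": [0,0,0],"turn": [0,0,0]},{"jaw": 0,"delta_pos": [0,0,0],"turn": [0,0,0]},{"jaw": 0,"delta_pos": [0,0,0],"turn": [0,0,0]},{"jaw": 0,"delta_pos": [0,0,0],"turn": [0,0,0]}]}}

```text
clock: 21.63
eef_pos: [0.5626, -0.0302, 0.071]
eef_rot: [[-0.823, 0.569, 0.0], [0.569, 0.823, 0.0], [-0.0, 0.0, -1.0]]
contact_force: [-0.7, 0.3, 0.3]
finger_gap: 0.005
```

```bash
python3 - <<'E'
from h import *
o=ob()
E
cat > kin.py <<'E'
# kinematics guess + fit from logged poses
from h import *
from scipy.optimize import least_squares
from scipy.spatial.transform import Rotation as R
L=[json.loads(l) for l in open('log.jsonl')]
L.append(dict(qpos=[74.31,18.35,89.7,0,72.04,-1.14],eef_pos=[.14427,.55614,.1914],eef_rot=[[-0.968,0.2511,-.0004],[.2511,.968,-.0015],[0,-.0015,-1]]))
def fk(q,p):
    # p: d1,a1,a2,a3(off),d4,d6
    q=np.radians(q); d1,a1,a2,a3,d4,d6=p
    Ry=lambda a:R.from_euler('y',a); Rz=lambda a:R.from_euler('z',a)
    T=Rz(q[0]); x=T.apply([a1,0,d1]); T=T*Ry(q[1]); x=x+T.apply([0,0,a2])
    T=T*Ry(q[2]); x=x+T.apply([a3,0,d4]); T=T*Rz(q[3])*Ry(q[4]); x=x+T.apply([0,0,d6]); T=T*Rz(q[5])
    return x,T*R.from_euler('z',np.pi/2*SGN)
SGN=1
def fit():
    res=lambda p:np.concatenate([fk(l['qpos'],p)[0]-l['eef_pos'] for l in L])
    s=least_squares(res,[.35,.05,.35,.05,.35,.3]); return s.x,np.abs(s.fun).max(),len(L)
if __name__=='__main__':
    p,e,n=fit(); print(p,e,n); print(np.linalg.cond(least_squares(lambda p:np.concatenate([fk(l['qpos'],p)[0]-l['eef_pos'] for l in L]),p).jac))
    l=L[-2]; print(fk(l['qpos'],p)[1].as_matrix(),np.array(l['eef_rot']))
E
python3 kin.py
```

```text
t 21.6333 p [ 0.5626 -0.0302  0.071 ] q [ -4.2  23.2 101.1   0.   55.7 -59.6] F [-0.67  0.26  0.34] gap 0.005
[[-0.8226  0.5686  0.0001]
 [ 0.5686  0.8226  0.0001]
 [-0.      0.0001 -1.    ]]
[ 0.0609 -0.0002  0.5926  0.0251  0.4169  0.279 ] 0.011485581945686805 22
1373.0404080945968
[[-0.8226  0.5686  0.0001]
 [ 0.5686  0.8226  0.0001]
 [-0.      0.0001 -1.    ]] [[-0.8226  0.5686  0.0001]
 [ 0.5686  0.8226  0.0001]
 [-0.      0.0001 -1.    ]]
```

The gap is 0.005, so the fingers closed on nothing. I look before doing anything else.

Run:
```python
from h import *
c=cam('wrist'); s=cam('side')
cv2.imwrite('pics/w10.png',c['color'])
cv2.imwrite('pics/s10.png',cv2.resize(s['color'][140:260,200:340],(0,0),fx=5,fy=5,interpolation=cv2.INTER_CUBIC))
```

```text
(no output)
```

View pics/w10.png

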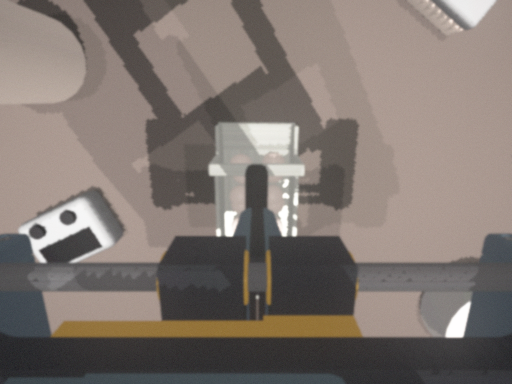

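View pics/s10.png

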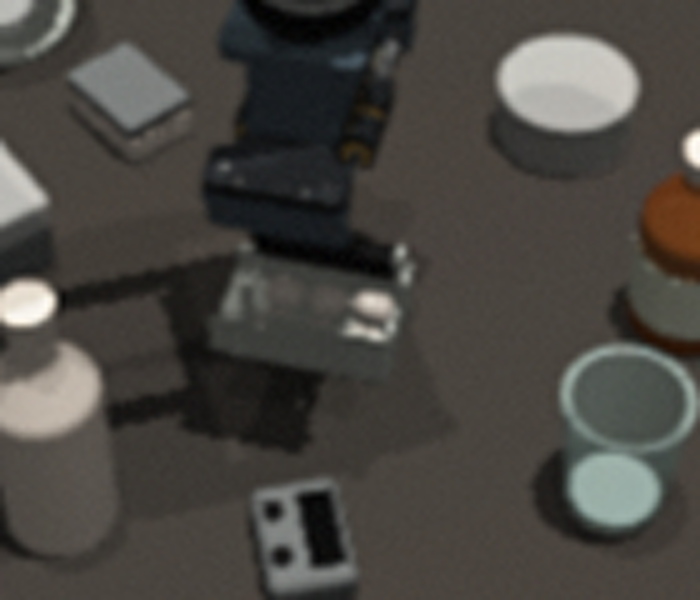

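The wrist view still shows the black handle between the fingers, so I test with a small lift.

Call:
{"op": "carry_out", "data": {"moves": [{"jaw": 0,"delta_pos": [0,0,-0.02],"turn": [0,0,0]},{"jaw": 0,"delta_pos": [0,0,-0.04],"turn": [0,0,0]},{"jaw": 0,"delta_pos": [0,0,-0.06],"turn": [0,0,0]},{"jaw": 0,"delta_pos": [0,0,-0.08],"turn": [0,0,0]},{"jaw": 0,"delta_pos": [0,0,-0.1],"turn": [0,0,0]},{"jaw": 0,"delta_pos": [0,0,-0.1],"turn": [0,0,0]},{"jaw": 0,"delta_pos": [0,0,-0.1],"turn": [0,0,0]},{"jaw": 0,"delta_pos": [0,0,-0.1],"turn": [0,0,0]},{"jaw": 0,"delta_pos": [0,0,-0.1],"turn": [0,0,0]},{"jaw": 0,"delta_pos": [0,0,-0.1],"turn": [0,0,0]}]}}

```text
clock: 22.57
eef_pos: [0.5623, -0.0302, 0.1005]
eef_rot: [[-0.823, 0.569, -0.001], [0.569, 0.823, 0.0], [0.001, -0.0, -1.0]]
contact_force: [0.0, -0.6, 0.4]
finger_gap: 0.008
```

Run:
```python
from h import *
o=ob()
c=cam('wrist'); s=cam('side')
a=cv2.resize(c['color'],(0,0),fx=.78,fy=.78); b=cv2.resize(s['color'][165:225,225:305],(0,0),fx=5,fy=5,interpolation=cv2.INTER_CUBIC)
b=b[:299]; a=a[:299]
cv2.imwrite('pics/m11.png',np.hstack([a,b]))
```

```text
t 22.5667 p [ 0.5623 -0.0302  0.1005] q [ -4.2  21.5  99.    0.   59.6 -59.6] F [ 0.03 -0.6   0.35] gap 0.008
[[-0.8226  0.5686 -0.0008]
 [ 0.5686  0.8226  0.0002]
 [ 0.0008 -0.0003 -1.    ]]
```

View pics/m11.png

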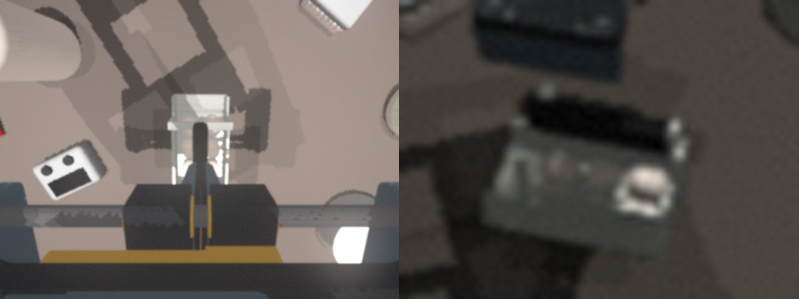

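Run:
```python
from h import *
o=ctrl.observe(); s=cam('side'); im=s['color'].copy()
R=o['eef_rot'];p=o['eef_pos']
big=cv2.resize(im[140:240,210:310],(0,0),fx=6,fy=6,interpolation=cv2.INTER_CUBIC)
big=cv2.convertScaleAbs(big,alpha=1.6,beta=25)
for q,col in [([0,0,0],(0,0,255)),([0,0,.017],(0,255,0)),([0,0,-.062],(255,0,0))]:
    u=proj(s,p+R@np.array(q))[0]; print(q,u); cv2.circle(big,tuple(int(v) for v in (u-[210,140])*6+3),4,col,-1)
g=np.array([.566,-.032,0]);ax=np.array([.823,-.569,0])
for d,z in [(-.042,.074),(.047,.074)]:
    u=proj(s,g+ax*d+[0,0,z])[0];cv2.circle(big,tuple(int(v) for v in (u-[210,140])*6+3),4,(0,255,255),-1)
cv2.imwrite('pics/s12.png',big)
```

```text
[0, 0, 0] [262.8194 183.7647]
[0, 0, 0.017] [262.8927 187.73  ]
[0, 0, -0.062] [262.5386 168.5497]
```

View pics/s12.png

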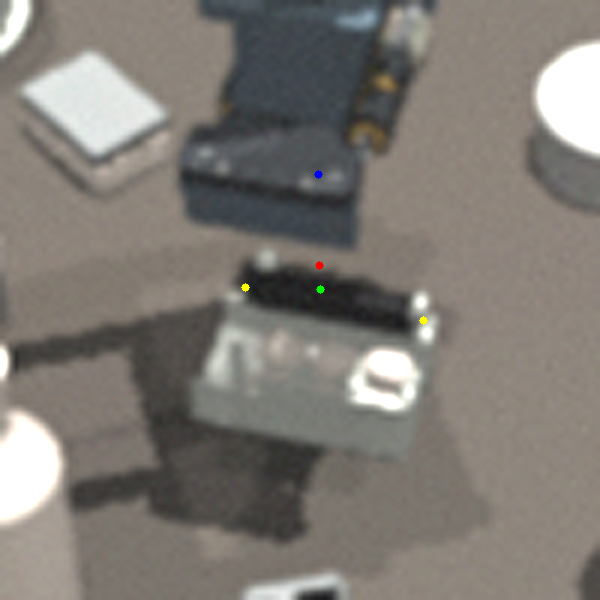

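Run:
```python
from h import *
import pickle
s=pickle.load(open('side.pkl','rb'))
ims=[]
for f,p in [('pics/s4.png',[.4524,.3113,.2624]),('pics/s5.png',[.4538,.3176,.1664])]:
    im=cv2.imread(f)
    for dz,c in [(0,(0,0,255)),(-.017,(0,255,0)),(.062,(255,0,0)),(-.035,(0,255,255)),(-.145,(255,0,255))]:
        u=proj(s,np.array(p)+[0,0,dz])[0]; cv2.circle(im,tuple(int(v) for v in (u-[120,60])*5+2),4,c,-1)
    ims.append(cv2.convertScaleAbs(im[:420,200:560],alpha=1.6,beta=20))
cv2.imwrite('pics/s13.png',np.hstack(ims))
```

```text
(no output)
```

View pics/s13.png

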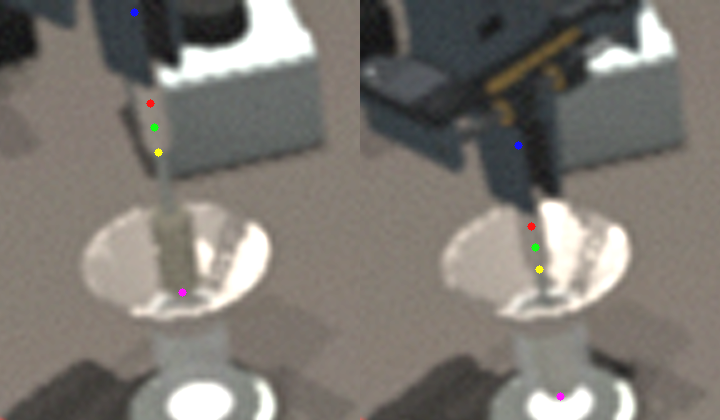

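The projections show the fingertips ending about 15 mm behind the reported TCP, not 17 mm ahead. The brush was therefore held only near its handle top, and the fingers closed above the pan's handle. I open, go about 30 mm lower and check.

Call:
{"op": "carry_out", "data": {"moves": [{"jaw": 0.6,"delta_pos": [0,0,0],"turn": [0,0,0]},{"jaw": 0.6,"delta_pos": [0,0,0],"turn": [0,0,0]},{"jaw": 0.6,"delta_pos": [0,0,0],"turn": [0,0,0]},{"jaw": 0.6,"delta_pos": [0,0,0],"turn": [0,0,0]},{"jaw": 0.6,"delta_pos": [0,0,0],"turn": [0,0,0]},{"jaw": 0.6,"delta_pos": [0,0,0.03],"turn": [0,0,0]},{"jaw": 0.6,"delta_pos": [0,0,0.06],"turn": [0,0,0]},{"jaw": 0.6,"delta_pos": [0,0,0.1],"turn": [0,0,0]},{"jaw": 0.6,"delta_pos": [0,0,0.13],"turn": [0,0,0]},{"jaw": 0.6,"delta_pos": [0,0,0.13],"turn": [0,0,0]}]}}

```text
clock: 23.55
eef_pos: [0.5605, -0.0301, 0.0592]
eef_rot: [[-0.823, 0.569, -0.005], [0.569, 0.823, 0.0], [0.005, -0.003, -1.0]]
contact_force: [0.1, -0.1, -0.3]
finger_gap: 0.604
```

Run:
```python
from h import *
o=ob()
c=cam('wrist'); s=cam('side')
cv2.imwrite('pics/w14.png',c['color'][90:330,100:420])
b=cv2.resize(s['color'][150:240,220:310],(0,0),fx=6,fy=6,interpolation=cv2.INTER_CUBIC)
cv2.imwrite('pics/s14.png',cv2.convertScaleAbs(b,alpha=1.6,beta=20))
```

```text
t 23.55 p [ 0.5605 -0.0301  0.0592] q [ -4.2  23.9 101.9   0.   54.5 -59.6] F [ 0.11 -0.14 -0.34] gap 0.604
[[-0.8226  0.5687 -0.0053]
 [ 0.5687  0.8226  0.0005]
 [ 0.0046 -0.0026 -1.    ]]
```

View pics/w14.png

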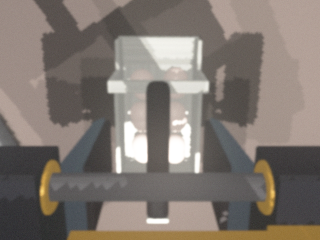

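View pics/s14.png

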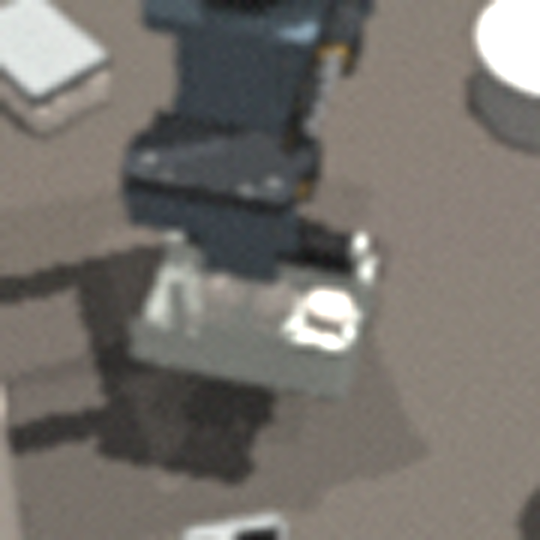

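Run:
```python
from h import *
o=ctrl.observe(); s=cam('side')
R=o['eef_rot'];p=o['eef_pos']
for y in (-.028,-.041):
  for z in (-.04,-.03,-.02,-.01,0,.017):
    print(y,z,(proj(s,[p+R@np.array([x,y,z]) for x in (.016,-.016)])-[220,150])*6)
```

```text
-0.028 -0.04 [[208.939  238.2293]
 [274.661  250.4107]]
-0.028 -0.03 [[209.49   252.2518]
 [274.7936 264.4268]]
-0.028 -0.02 [[210.034  266.0966]
 [274.9244 278.2643]]
-0.028 -0.01 [[210.5712 279.7671]
 [275.0536 291.9267]]
-0.028 0 [[211.1016 293.2664]
 [275.1812 305.4172]]
-0.028 0.017 [[211.9883 315.8316]
 [275.3944 327.9658]]
-0.041 -0.04 [[201.6604 258.3109]
 [267.8276 270.6859]]
-0.041 -0.03 [[202.2622 272.3063]
 [268.0053 284.6734]]
-0.041 -0.02 [[202.8563 286.123 ]
 [268.1806 298.4814]]
-0.041 -0.01 [[203.4428 299.7644]
 [268.3537 312.1133]]
-0.041 0 [[204.022  313.2339]
 [268.5246 325.5726]]
-0.041 0.017 [[204.9899 335.7465]
 [268.8103 348.0662]]
```

The open tips sit even higher than the closed ones, so the finger linkage moves the tip as it closes. I lower to TCP z of about 0.036 and close.

Call:
{"op": "carry_out", "data": {"moves": [{"jaw": 0.6,"delta_pos": [-0.008,0,0.04],"turn": [0,0,0]},{"jaw": 0.6,"delta_pos": [-0.008,0,0.085],"turn": [0,0,0]},{"jaw": 0.6,"delta_pos": [-0.008,0,0.085],"turn": [0,0,0]},{"jaw": 0,"delta_pos": [-0.008,0,0.085],"turn": [0,0,0]},{"jaw": 0,"delta_pos": [-0.008,0,0.085],"turn": [0,0,0]},{"jaw": 0,"delta_pos": [-0.008,0,0.085],"turn": [0,0,0]},{"jaw": 0,"delta_pos": [-0.008,0,0.085],"turn": [0,0,0]},{"jaw": 0,"delta_pos": [-0.008,0,0.085],"turn": [0,0,0]},{"jaw": 0,"delta_pos": [-0.008,0,0.085],"turn": [0,0,0]},{"jaw": 0,"delta_pos": [-0.008,0,0.085],"turn": [0,0,0]}]}}

```text
clock: 24.53
eef_pos: [0.5645, -0.0316, 0.0366]
eef_rot: [[-0.823, 0.569, 0.0], [0.569, 0.823, -0.0], [-0.0, 0.0, -1.0]]
contact_force: [-0.7, -1.1, 1.9]
finger_gap: 0.156
```

Run:
```python
from h import *
o=ob()
c=cam('wrist'); o=ob()
s=cam('side');o=ob()
b=cv2.resize(s['color'][150:240,220:310],(0,0),fx=6,fy=6,interpolation=cv2.INTER_CUBIC)
cv2.imwrite('pics/s15.png',cv2.convertScaleAbs(b,alpha=1.6,beta=20))
```

```text
t 24.5333 p [ 0.5645 -0.0316  0.0366] q [ -4.4  25.6 103.1  -0.   51.3 -59.7] F [-0.71 -1.09  1.9 ] gap 0.156
[[-0.8226  0.5686  0.0001]
 [ 0.5686  0.8226 -0.    ]
 [-0.0001  0.0001 -1.    ]]
t 24.5833 p [ 0.5646 -0.0316  0.0366] q [ -4.4  25.6 103.1   0.   51.3 -59.7] F [-1.02 -0.13  2.17] gap 0.148
[[-0.8226  0.5686  0.0002]
 [ 0.5686  0.8226 -0.    ]
 [-0.0002  0.0001 -1.    ]]
t 24.6333 p [ 0.5646 -0.0316  0.0366] q [ -4.4  25.6 103.1   0.   51.3 -59.7] F [-0.33  0.29  1.69] gap 0.153
[[-0.8226  0.5686  0.0002]
 [ 0.5686  0.8226 -0.    ]
 [-0.0002  0.0001 -1.    ]]
```

View pics/s15.png

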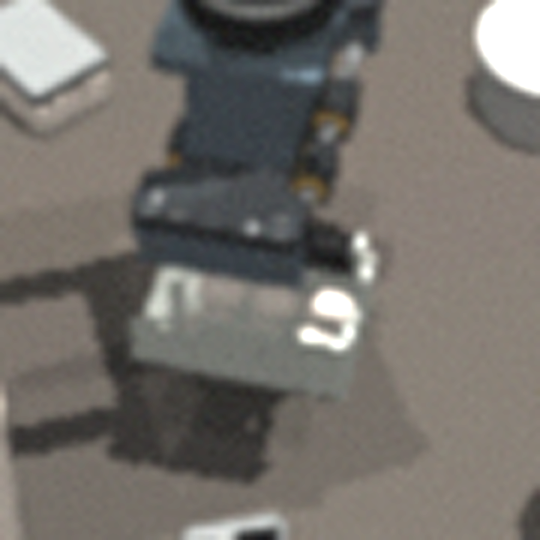

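The gap holds at 0.15, which matches the 14 mm handle. Now I plan the pour with a kinematic model fitted from the log.

Run:
```python
from kin import *
# lip etc; robust fit
def res(p): return np.concatenate([fk(l['qpos'],p)[0]-l['eef_pos'] for l in L])
for loss in ('linear','soft_l1'):
    s=least_squares(res,[.35,.05,.35,.05,.35,.3],loss=loss,f_scale=.001); r=res(s.x).reshape(-1,3)
    print(s.x)
print(np.c_[[l.get('clock',0) for l in L],r*1000].round(1))
```

```text
[ 0.1012 -0.0001  0.5921  0.0253  0.417   0.3186]
[ 0.1196 -0.0044  0.6131  0.0336  0.4187  0.3484]
[[  1.8   0.6 -11.5   0.8]
 [  2.6  -2.6 -11.4   0.6]
 [  3.5  -2.9 -12.2  -0.6]
 [  4.4  -3.8 -11.5  -1. ]
 [  5.2  -3.8 -11.5  -1. ]
 [  6.   -1.9 -13.   -0.2]
 [  7.8   7.3  -9.    0.9]
 [  8.7   7.2  -9.    0.5]
 [  9.6   6.7  -9.4   0.3]
 [  9.7   6.7  -9.4   0.3]
 [  9.7   6.7  -9.4   0.3]
 [ 10.6   6.6  -9.4   0.3]
 [ 12.2   6.6  -9.4   0.3]
 [ 14.8  -2.1 -12.6   0. ]
 [ 15.6  -3.2 -12.   -0.7]
 [ 15.6  -3.2 -12.   -0.7]
 [ 16.5  -3.8 -11.5  -1. ]
 [ 17.3  -3.8 -11.5  -1. ]
 [ 19.    0.3 -11.6   0.3]
 [ 20.   -0.2 -11.5   0.1]
 [ 21.6  -0.2 -11.5   0.1]
 [ 22.6  -0.3 -11.5   0.1]
 [ 23.6  -0.1 -11.5   0.1]
 [ 24.5  -0.  -11.5   0. ]
 [ 24.6  -0.  -11.5   0. ]
 [ 24.6  -0.  -11.5   0. ]
 [  0.   11.4  -1.9   0.1]]
```

```bash
cat > plan.py <<'E'
import kin; from kin import *
def fk2(q,p):
    x,T=fk(q,p[:6]); a=np.radians(q[0]); return x+p[6]*np.array([-np.sin(a),np.cos(a),0]),T
s=least_squares(lambda p:np.concatenate([fk2(l['qpos'],p)[0]-l['eef_pos'] for l in L]),[.35,.05,.35,.05,.35,.3,.01],loss='soft_l1',f_scale=.001)
P=s.x
lo=np.array([-177.97,-48.28,12.27,-77.06,2.81,-146.56]);hi=np.array([177.97,115.42,149.76,257.06,150.46,146.56])
def ik(pos,Rm,q0):
    Rt=R.from_matrix(Rm)
    def f(q):
        x,T=fk2(q,P); return np.r_[(x-pos)*10,(Rt.inv()*T).as_rotvec()*3,(q-q0)*1e-5]
    r=least_squares(f,np.clip(q0,lo+.01,hi-.01),bounds=(lo,hi)); x,T=fk2(r.x,P)
    return r.x,np.linalg.norm(x-pos),np.degrees((Rt.inv()*T).magnitude())
LIP=np.array([.0617,0,.0286])
def toolpose(phi,th,lip):
    Rp=R.from_euler('z',phi,degrees=True)*R.from_euler('y',-th,degrees=True)
    Rm=Rp.as_matrix()@np.diag([-1,1,-1.]); return lip-Rm@LIP,Rm
if __name__=='__main__':
    print(P,np.abs(s.fun).max()*1000)
    q00=np.array(L[-2]['qpos'])
    for phi in (-35,0,35,60,90,125):
        pos,Rm=toolpose(phi,0,np.array([.452,.315,.2])); q=ik(pos,Rm,np.r_[35,20,90,0,65,-60+0.])[0]
        for th in (0,30,45,60,75,90):
            u=np.array([np.cos(np.radians(phi)),np.sin(np.radians(phi)),0])
            lip=np.array([.452,.315,.175])+u*.015
            pos,Rm=toolpose(phi,th,lip); q,e,a=ik(pos,Rm,q); print(phi,th,pos,q.round(0),'err',round(e*1000,1),round(a,1))
E
python3 plan.py
```

```text
[0.1401 0.     0.5918 0.0252 0.417  0.3573 0.0115] 0.019140748098084304
-35 0 [0.5148 0.271  0.2036] [ 27.  19.  88.  -0.  74. -28.] err 0.0 0.0
-35 30 [0.4963 0.284  0.2306] [ 47.  14.  97. -32.  68.   4.] err 0.0 0.0
-35 45 [0.4835 0.293  0.2389] [ 56.  16. 102. -48.  72.  22.] err 0.0 0.0
-35 60 [0.4693 0.3029 0.2427] [ 65.  21. 106. -60.  79.  37.] err 0.0 0.0
-35 75 [0.4547 0.3131 0.242 ] [ 70.  28. 110. -69.  89.  50.] err 0.0 0.0
-35 90 [0.4409 0.3228 0.2367] [ 73.  37. 112. -74.  99.  61.] err 0.0 0.0
0 0 [0.5287 0.315  0.2036] [ 30.  22.  83.  -0.  75. -60.] err 0.0 0.0
0 30 [0.5061 0.315  0.2306] [ 42.   8. 105. -27.  47. -32.] err 0.0 0.0
0 45 [0.4904 0.315  0.2389] [ 51.   5. 116. -56.  42.  -1.] err 0.0 0.0
0 60 [0.4731 0.315  0.2427] [ 61.   6. 123. -77.  50.  26.] err 7.5 3.3
0 75 [0.4553 0.315  0.242 ] [ 71.  11. 123. -77.  66.  36.] err 31.8 13.3
0 90 [0.4384 0.315  0.2367] [ 84.  25. 127. -77.  87.  62.] err 68.0 18.1
35 0 [0.5148 0.359  0.2036] [ 34.  23.  81.   0.  76. -91.] err 0.0 0.0
35 30 [0.4963 0.346  0.2306] [ 33.   5. 108.   1.  37. -93.] err 0.0 0.0
35 45
[... 1067 characters left out ...]
  0.  109.   30.   43. -147.] err 73.0 32.7
90 75 [0.452  0.3183 0.242 ] [  30.   -5.  116.   37.   35. -147.] err 99.2 42.6
90 90 [0.452  0.3014 0.2367] [  32.  -11.  123.   44.   24. -147.] err 129.1 52.1
125 0 [0.408  0.3778 0.2036] [  53.   15.   96.  -13.   68. -147.] err 33.8 16.5
125 30 [0.421  0.3593 0.2306] [  45.    9.   97.    3.   63. -147.] err 73.8 34.6
125 45 [0.43   0.3465 0.2389] [  40.    8.   95.   12.   65. -147.] err 96.1 43.9
125 60 [0.4399 0.3323 0.2427] [  31.   12.   87.   26.   77. -147.] err 121.0 52.5
125 75 [0.4501 0.3177 0.242 ] [  12.   67.   12.   86.  143. -147.] err 208.6 37.1
125 90 [0.4598 0.3039 0.2367] [   9.   73.   12.  100.  145. -147.] err 210.8 37.5
```

The current pan yaw (about -35°) allows tilts up to 90° at the funnel, so no turn is needed. I lift gently with a slight backward tilt.

Call:
{"op": "carry_out", "data": {"moves": [{"jaw": 0,"delta_pos": [0,0,-0.02],"turn": [0,0,0]},{"jaw": 0,"delta_pos": [0,0,-0.06],"turn": [0,0,0]},{"jaw": 0,"delta_pos": [0,0,-0.12],"turn": [0,0,0]},{"jaw": 0,"delta_pos": [0,0,-0.19],"turn": [0,0.01,0]},{"jaw": 0,"delta_pos": [0,0,-0.27],"turn": [0,0.02,0]},{"jaw": 0,"delta_pos": [0,0,-0.35],"turn": [0,0.03,0]},{"jaw": 0,"delta_pos": [0,0,-0.43],"turn": [0,0.04,0]},{"jaw": 0,"delta_pos": [0,0,-0.51],"turn": [0,0.04,0]},{"jaw": 0,"delta_pos": [0,0,-0.57],"turn": [0,0.04,0]},{"jaw": 0,"delta_pos": [0,0,-0.61],"turn": [0,0.04,0]}]}}

```text
clock: 25.47
eef_pos: [0.5652, -0.0318, 0.2215]
eef_rot: [[-0.816, 0.569, -0.101], [0.564, 0.822, 0.071], [0.123, 0.001, -0.992]]
contact_force: [0.7, 0.9, -2.4]
finger_gap: 0.152
```

Run:
```python
from h import *
o=ob()
c=cam('wrist'); s=cam('side'); o=ob()
a=c['color'][60:300,100:400]
b=cv2.resize(s['color'][110:230,190:310],(0,0),fx=4,fy=4,interpolation=cv2.INTER_CUBIC); b=cv2.convertScaleAbs(b,alpha=1.6,beta=20)
cv2.imwrite('pics/m16.png',np.hstack([b,cv2.copyMakeBorder(a,0,240,0,0,cv2.BORDER_CONSTANT)]))
to(o,np.array([.5151,.2714,.2286])-o['eef_pos'])
```

```text
t 25.4667 p [ 0.5652 -0.0318  0.2215] q [ -6.5  20.1  83.1   3.4  83.  -62.5] F [ 0.67  0.88 -2.39] gap 0.152
[[-0.8163  0.5688 -0.1006]
 [ 0.5643  0.8225  0.0711]
 [ 0.1232  0.0013 -0.9924]]
t 25.5667 p [ 0.5657 -0.0317  0.2216] q [ -6.5  20.1  83.1   3.4  82.9 -62.5] F [ 0.48 -0.29 -2.62] gap 0.152
[[-0.8167  0.5686 -0.0985]
 [ 0.5642  0.8226  0.0708]
 [ 0.1213  0.0023 -0.9926]]
tool units [0.7107 0.7353 0.065 ]
```

View pics/m16.png

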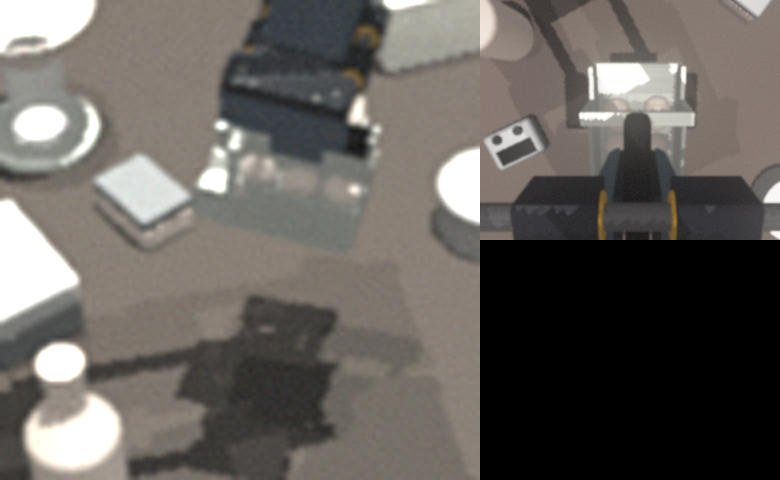

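Held: 2.5 N of weight equals the pan plus all six stones. I carry it to the funnel gently.

Call:
{"op": "carry_out", "data": {"moves": [{"jaw": 0,"delta_pos": [0.01,0.01,0],"turn": [0,0,0]},{"jaw": 0,"delta_pos": [0.03,0.031,0],"turn": [0,0,0]},{"jaw": 0,"delta_pos": [0.06,0.062,0.005],"turn": [0,0,0]},{"jaw": 0,"delta_pos": [0.1,0.103,0.009],"turn": [0,0,0]},{"jaw": 0,"delta_pos": [0.14,0.145,0.012],"turn": [0,0,0]},{"jaw": 0,"delta_pos": [0.18,0.186,0.016],"turn": [0,0,0]},{"jaw": 0,"delta_pos": [0.225,0.233,0.02],"turn": [0,0,0]},{"jaw": 0,"delta_pos": [0.27,0.279,0.024],"turn": [0,0,0]},{"jaw": 0,"delta_pos": [0.315,0.326,0.028],"turn": [0,0,0]},{"jaw": 0,"delta_pos": [0.36,0.372,0.032],"turn": [0,0,0]}]}}

```text
clock: 26.4
eef_pos: [0.5375, 0.124, 0.2225]
eef_rot: [[-0.816, 0.568, -0.105], [0.563, 0.823, 0.071], [0.127, -0.001, -0.992]]
contact_force: [0.1, -0.5, -3.1]
finger_gap: 0.145
```

Call:
{"op": "carry_out", "data": {"moves": [{"jaw": 0,"delta_pos": [0.045,0.047,0.004],"turn": [0,0,0]},{"jaw": 0,"delta_pos": [0.09,0.093,0.008],"turn": [0,0,0]},{"jaw": 0,"delta_pos": [0.135,0.14,0.012],"turn": [0,0,0]},{"jaw": 0,"delta_pos": [0.18,0.186,0.016],"turn": [0,0,0]},{"jaw": 0,"delta_pos": [0.22,0.227,0.02],"turn": [0,0,0]},{"jaw": 0,"delta_pos": [0.255,0.264,0.023],"turn": [0,0,0]},{"jaw": 0,"delta_pos": [0.285,0.295,0.026],"turn": [0,0,0]},{"jaw": 0,"delta_pos": [0.31,0.32,0.028],"turn": [0,0,0]},{"jaw": 0,"delta_pos": [0.33,0.341,0.03],"turn": [0,0,0]},{"jaw": 0,"delta_pos": [0.345,0.356,0.031],"turn": [0,0,0]}]}}

```text
clock: 27.23
eef_pos: [0.5137, 0.2698, 0.2269]
eef_rot: [[-0.816, 0.568, -0.104], [0.564, 0.823, 0.071], [0.126, -0.0, -0.992]]
contact_force: [0.7, 0.0, -2.7]
finger_gap: 0.15
```

```bash
cat > arc.py <<'E'
from h import *
LIP=np.array([.0617,0,.0286])
def table(o,ths,lip):
    """lip world target (3) ; ths = absolute tilts per row"""
    R0=o['eef_rot']; th0=np.degrees(np.arcsin(-R0[2,0])) # tool x = -pan x ; pan x z-comp = sin th
    lip0=o['eef_pos']+R0@LIP; print('tilt',th0,'lip',lip0)
    n=len(ths)
    for i,t in enumerate(ths):
        a=-np.radians(t-th0); Ry=cv2.Rodrigues(np.array([0,a,0]))[0]
        w=lip0+(lip-lip0)*min(1,(i+1)/n)
        d=R0.T@(w-o['eef_pos'])-Ry@LIP
        print(t,(d/.3).round(3),'turn y',round(np.degrees(a)/180,3))
E
python3 - <<'E'
from arc import *
c=cam('top')
o=ob(); table(o,[-6,-3,0,3,6,9,12,15,18,20],np.array([.4643,.3065,.185]))
cv2.imwrite('pics/t17.png',cv2.resize(c['color'][150:280,50:220],(0,0),fx=4,fy=4))
E
```

```text
t 27.2833 p [0.5136 0.2706 0.227 ] q [ 22.9  19.9  82.7   6.2  81.4 -33.7] F [ 0.01  1.48 -2.6 ] gap 0.153
[[-0.8166  0.5678 -0.1038]
 [ 0.5632  0.8232  0.0722]
 [ 0.1264  0.0005 -0.992 ]]
tilt -7.261541713294305 lip [0.4603 0.3074 0.2065]
-6 [-0.     0.001  0.002] turn y -0.007
-3 [ 0.003  0.001 -0.001] turn y -0.024
0 [ 0.007  0.002 -0.004] turn y -0.04
3 [ 0.012  0.002 -0.007] turn y -0.057
6 [ 0.017  0.003 -0.01 ] turn y -0.074
9 [ 0.022  0.003 -0.012] turn y -0.09
12 [ 0.028  0.004 -0.014] turn y -0.107
15 [ 0.034  0.004 -0.015] turn y -0.124
18 [ 0.041  0.005 -0.016] turn y -0.14
20 [ 0.045  0.005 -0.014] turn y -0.151
```

View pics/t17.png

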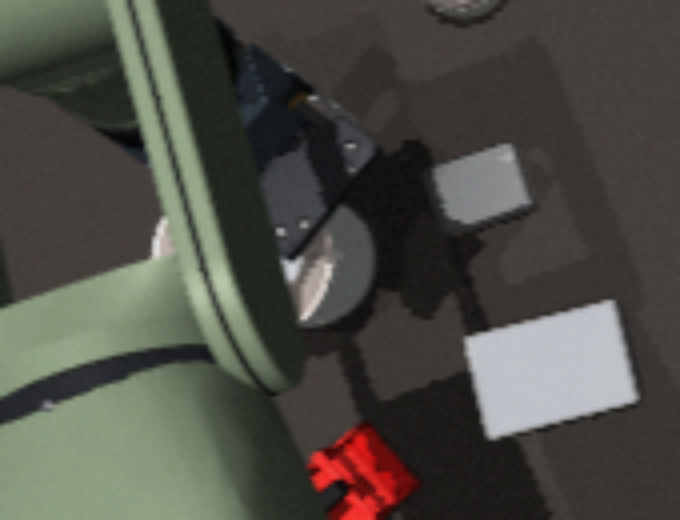

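Call:
{"op": "carry_out", "data": {"moves": [{"jaw": 0,"delta_pos": [0,0.001,0.002],"turn": [0,-0.007,0]},{"jaw": 0,"delta_pos": [0.003,0.001,-0.001],"turn": [0,-0.024,0]},{"jaw": 0,"delta_pos": [0.007,0.002,-0.004],"turn": [0,-0.04,0]},{"jaw": 0,"delta_pos": [0.012,0.002,-0.007],"turn": [0,-0.057,0]},{"jaw": 0,"delta_pos": [0.017,0.003,-0.01],"turn": [0,-0.074,0]},{"jaw": 0,"delta_pos": [0.022,0.003,-0.012],"turn": [0,-0.09,0]},{"jaw": 0,"delta_pos": [0.028,0.004,-0.014],"turn": [0,-0.107,0]},{"jaw": 0,"delta_pos": [0.034,0.004,-0.015],"turn": [0,-0.124,0]},{"jaw": 0,"delta_pos": [0.041,0.005,-0.016],"turn": [0,-0.14,0]},{"jaw": 0,"delta_pos": [0.045,0.005,-0.014],"turn": [0,-0.151,0]}]}}

```text
clock: 28.12
eef_pos: [0.5038, 0.2771, 0.2333]
eef_rot: [[-0.772, 0.569, 0.283], [0.534, 0.822, -0.195], [-0.344, 0.001, -0.939]]
contact_force: [-0.2, 0.3, -2.6]
finger_gap: 0.15
```

Run:
```python
from arc import *
s=cam('side');c=cam('wrist')
o=ob(); table(o,[21,23,25,27,29,31,33,35,37,38],np.array([.4643,.3065,.168]))
b=cv2.resize(s['color'][70:170,140:260],(0,0),fx=4,fy=4,interpolation=cv2.INTER_CUBIC); b=cv2.convertScaleAbs(b,alpha=1.6,beta=20)
lip=o['eef_pos']+o['eef_rot']@LIP
for p,cl in [(lip,(0,0,255)),(np.array([.452,.3155,.142]),(0,255,0))]:
    u=proj(s,p)[0]; cv2.circle(b,tuple(int(v) for v in (u-[140,70])*4+2),3,cl,-1)
a=c['color'][0:300,120:400]
cv2.imwrite('pics/m18.png',np.hstack([b,cv2.copyMakeBorder(a,0,100,0,0,cv2.BORDER_CONSTANT)]))
```

```text
t 28.2167 p [0.5029 0.2774 0.2326] q [ 39.5  13.7  93.4 -20.6  68.6  -9.1] F [-0.03 -0.25 -3.23] gap 0.152
[[-0.7743  0.5675  0.2802]
 [ 0.5331  0.8234 -0.1944]
 [-0.341  -0.0012 -0.94  ]]
tilt 19.93997232867938 lip [0.4631 0.3048 0.1847]
21 [0.004 0.001 0.001] turn y -0.006
23 [ 0.009  0.001 -0.   ] turn y -0.017
25 [ 0.015  0.002 -0.002] turn y -0.028
27 [ 0.021  0.003 -0.004] turn y -0.039
29 [ 0.027  0.004 -0.005] turn y -0.05
31 [ 0.034  0.004 -0.006] turn y -0.061
33 [ 0.04   0.005 -0.008] turn y -0.073
35 [ 0.047  0.006 -0.008] turn y -0.084
37 [ 0.054  0.006 -0.009] turn y -0.095
38 [ 0.059  0.007 -0.007] turn y -0.1
```

View pics/m18.png

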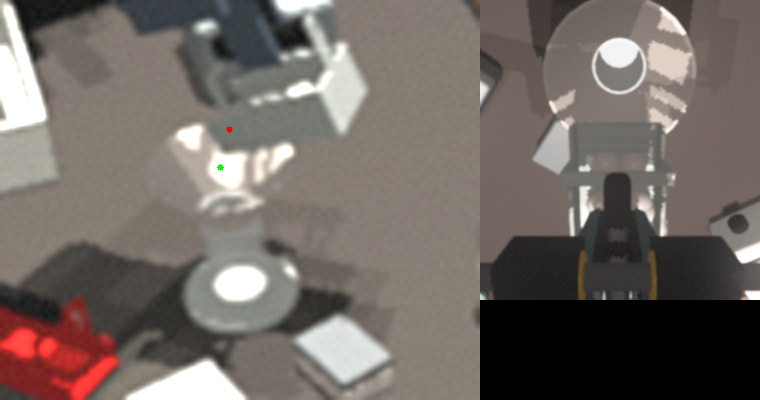

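The lip is laterally centred on the mouth (wrist crop x≈617 against 619), just behind its centre. I continue tilting slowly.

Call:
{"op": "carry_out", "data": {"moves": [{"jaw": 0,"delta_pos": [0.004,0.001,0.001],"turn": [0,-0.006,0]},{"jaw": 0,"delta_pos": [0.009,0.001,0],"turn": [0,-0.017,0]},{"jaw": 0,"delta_pos": [0.015,0.002,-0.002],"turn": [0,-0.028,0]},{"jaw": 0,"delta_pos": [0.021,0.003,-0.004],"turn": [0,-0.039,0]},{"jaw": 0,"delta_pos": [0.027,0.004,-0.005],"turn": [0,-0.05,0]},{"jaw": 0,"delta_pos": [0.034,0.004,-0.006],"turn": [0,-0.061,0]},{"jaw": 0,"delta_pos": [0.04,0.005,-0.008],"turn": [0,-0.073,0]},{"jaw": 0,"delta_pos": [0.047,0.006,-0.008],"turn": [0,-0.084,0]},{"jaw": 0,"delta_pos": [0.054,0.006,-0.009],"turn": [0,-0.095,0]},{"jaw": 0,"delta_pos": [0.059,0.007,-0.007],"turn": [0,-0.1,0]}]}}

```text
clock: 29.05
eef_pos: [0.4913, 0.289, 0.2287]
eef_rot: [[-0.648, 0.569, 0.507], [0.448, 0.822, -0.35], [-0.616, 0.0, -0.788]]
contact_force: [-1.0, -0.4, -1.4]
finger_gap: 0.152
```

```bash
cat > look.py <<'E'
from arc import *
import sys
def look(name,ths,lipt):
    s=cam('side');c=cam('wrist')
    o=ob(); table(o,ths,np.array(lipt))
    b=cv2.resize(s['color'][70:170,140:260],(0,0),fx=4,fy=4,interpolation=cv2.INTER_CUBIC); b=cv2.convertScaleAbs(b,alpha=1.6,beta=20)
    a=c['color'][0:300,120:400]
    cv2.imwrite(name,np.hstack([b,cv2.copyMakeBorder(a,0,100,0,0,cv2.BORDER_CONSTANT)]))
E
python3 -c "
from look import *
look('pics/m19.png',[39,40,41,42,43,44,45,46,47,48],[.4643,.3065,.165])"
```

```text
t 29.15 p [0.4911 0.289  0.2284] q [ 51.9  14.9 100.6 -41.4  68.1  13.7] F [-0.3   0.17 -1.12] gap 0.152
[[-0.6491  0.5683  0.5056]
 [ 0.4479  0.8228 -0.3499]
 [-0.6149 -0.0007 -0.7886]]
tilt 37.94119809486602 lip [0.4655 0.3067 0.1679]
39 [ 0.003 -0.    -0.003] turn y -0.006
40 [ 0.005 -0.001 -0.006] turn y -0.011
41 [ 0.008 -0.001 -0.009] turn y -0.017
42 [ 0.011 -0.001 -0.012] turn y -0.023
43 [ 0.013 -0.001 -0.015] turn y -0.028
44 [ 0.016 -0.002 -0.018] turn y -0.034
45 [ 0.019 -0.002 -0.021] turn y -0.039
46 [ 0.022 -0.002 -0.023] turn y -0.045
47 [ 0.025 -0.002 -0.026] turn y -0.05
48 [ 0.028 -0.003 -0.029] turn y -0.056
```

View pics/m19.png

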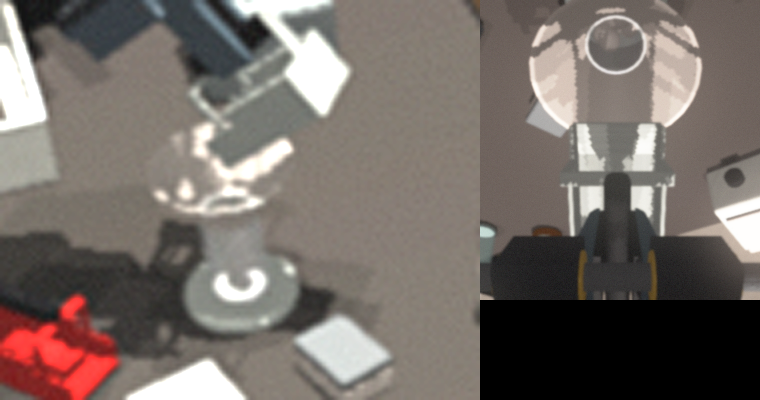

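Stones have started to go and none can be seen in the pan's front. I tilt on to be sure that all leave.

Call:
{"op": "carry_out", "data": {"moves": [{"jaw": 0,"delta_pos": [0.003,0,-0.003],"turn": [0,-0.006,0]},{"jaw": 0,"delta_pos": [0.005,-0.001,-0.006],"turn": [0,-0.011,0]},{"jaw": 0,"delta_pos": [0.008,-0.001,-0.009],"turn": [0,-0.017,0]},{"jaw": 0,"delta_pos": [0.011,-0.001,-0.012],"turn": [0,-0.023,0]},{"jaw": 0,"delta_pos": [0.013,-0.001,-0.015],"turn": [0,-0.028,0]},{"jaw": 0,"delta_pos": [0.016,-0.002,-0.018],"turn": [0,-0.034,0]},{"jaw": 0,"delta_pos": [0.019,-0.002,-0.021],"turn": [0,-0.039,0]},{"jaw": 0,"delta_pos": [0.022,-0.002,-0.023],"turn": [0,-0.045,0]},{"jaw": 0,"delta_pos": [0.025,-0.002,-0.026],"turn": [0,-0.05,0]},{"jaw": 0,"delta_pos": [0.028,-0.003,-0.029],"turn": [0,-0.056,0]}]}}

```text
clock: 29.98
eef_pos: [0.481, 0.2952, 0.2308]
eef_rot: [[-0.549, 0.568, 0.613], [0.379, 0.823, -0.423], [-0.745, 0.0, -0.667]]
contact_force: [0.2, 0.5, -1.9]
finger_gap: 0.151
```

```bash
python3 -c "
from look import *
look('pics/m20.png',[50,52,54,56,58,60,62,64,65,65],[.4643,.3065,.165])
c=cam('top'); cv2.imwrite('pics/t20.png',cv2.resize(c['color'][150:280,50:220],(0,0),fx=4,fy=4))"
```

```text
t 30.0833 p [0.4804 0.2952 0.23  ] q [ 58.4  17.1 104.1 -51.5  71.8  25.8] F [ 0.39  0.11 -2.27] gap 0.151
[[-0.5504  0.5678  0.6121]
 [ 0.3784  0.8232 -0.4233]
 [-0.7442 -0.0014 -0.668 ]]
tilt 48.088724858824854 lip [0.464  0.3065 0.165 ]
50 [ 0.003  0.    -0.007] turn y -0.011
52 [ 0.007  0.    -0.014] turn y -0.022
54 [ 0.011  0.    -0.021] turn y -0.033
56 [ 0.015  0.    -0.027] turn y -0.044
58 [ 0.019  0.    -0.034] turn y -0.055
60 [ 0.024  0.    -0.04 ] turn y -0.066
62 [ 0.029  0.    -0.046] turn y -0.077
64 [ 0.034  0.001 -0.052] turn y -0.088
65 [ 0.036  0.001 -0.055] turn y -0.094
65 [ 0.036  0.001 -0.055] turn y -0.094
```

View pics/m20.png

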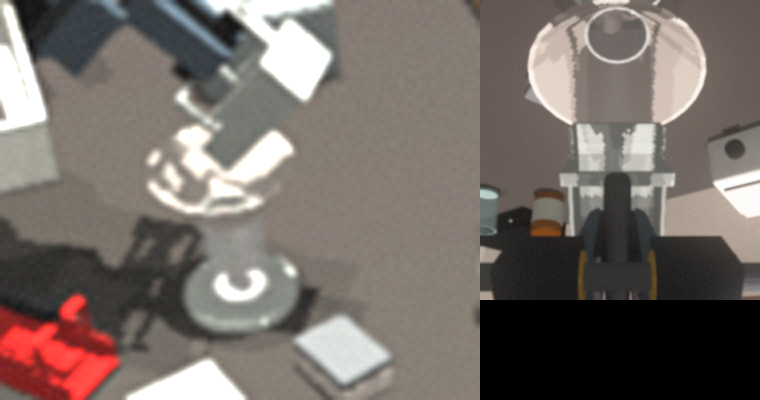

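View pics/t20.png

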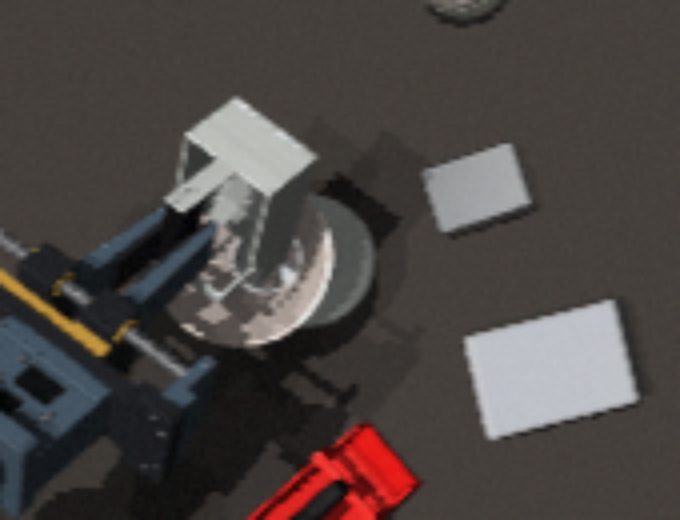

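Call:
{"op": "carry_out", "data": {"moves": [{"jaw": 0,"delta_pos": [0.003,0,-0.007],"turn": [0,-0.011,0]},{"jaw": 0,"delta_pos": [0.007,0,-0.014],"turn": [0,-0.022,0]},{"jaw": 0,"delta_pos": [0.011,0,-0.021],"turn": [0,-0.033,0]},{"jaw": 0,"delta_pos": [0.015,0,-0.027],"turn": [0,-0.044,0]},{"jaw": 0,"delta_pos": [0.019,0,-0.034],"turn": [0,-0.055,0]},{"jaw": 0,"delta_pos": [0.024,0,-0.04],"turn": [0,-0.066,0]},{"jaw": 0,"delta_pos": [0.029,0,-0.046],"turn": [0,-0.077,0]},{"jaw": 0,"delta_pos": [0.034,0,-0.052],"turn": [0,-0.088,0]},{"jaw": 0,"delta_pos": [0.036,0,-0.055],"turn": [0,-0.094,0]},{"jaw": 0,"delta_pos": [0.036,0,-0.055],"turn": [0,-0.094,0]}]}}

```text
clock: 30.97
eef_pos: [0.4648, 0.3064, 0.2328]
eef_rot: [[-0.349, 0.568, 0.746], [0.239, 0.823, -0.515], [-0.906, -0.001, -0.423]]
contact_force: [-0.1, -0.8, -1.9]
finger_gap: 0.153
```

```bash
python3 -c "
from look import *
look('pics/m21.png',[60,54,48,42,36,30,24,18,12,6],[.4643,.3065,.21])
c=cam('top'); cv2.imwrite('pics/t21.png',cv2.resize(c['color'][170:250,70:160],(0,0),fx=7,fy=7,interpolation=cv2.INTER_CUBIC))"
```

```text
t 31.0667 p [0.4652 0.3062 0.2338] q [ 66.7  23.5 108.5 -64.   81.3  42.6] F [-0.13  0.36 -2.01] gap 0.157
[[-0.3482  0.5685  0.7454]
 [ 0.241   0.8227 -0.5149]
 [-0.9059  0.0004 -0.4234]]
tilt 64.94970988024885 lip [0.465  0.3064 0.1658]
60 [-0.021 -0.     0.012] turn y 0.027
54 [-0.041 -0.     0.028] turn y 0.061
48 [-0.059 -0.     0.045] turn y 0.094
42 [-0.074 -0.     0.062] turn y 0.127
36 [-0.087 -0.     0.079] turn y 0.161
30 [-0.097 -0.001  0.096] turn y 0.194
24 [-0.105 -0.001  0.113] turn y 0.227
18 [-0.111 -0.001  0.129] turn y 0.261
12 [-0.114 -0.001  0.144] turn y 0.294
6 [-0.115 -0.001  0.158] turn y 0.327
```

View pics/m21.png

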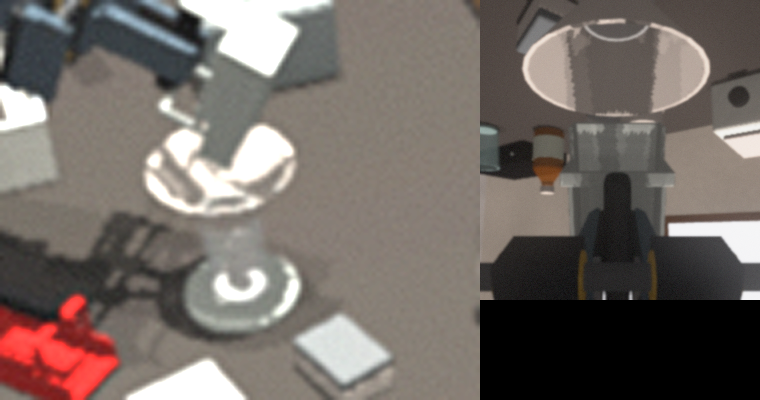

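View pics/t21.png

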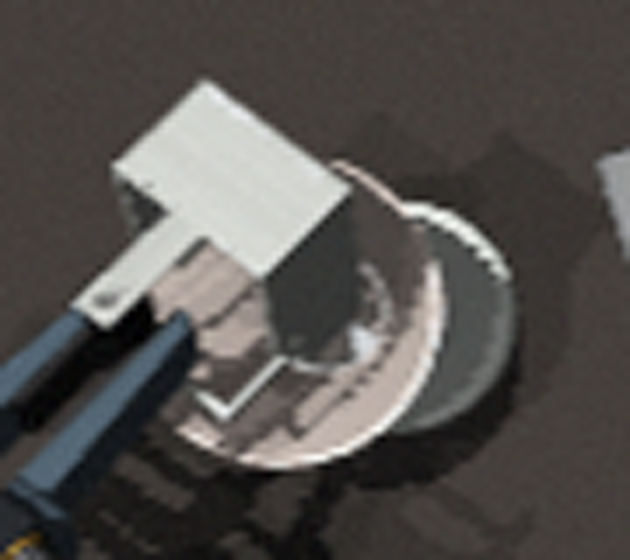

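I untilt and rise.

Call:
{"op": "carry_out", "data": {"moves": [{"jaw": 0,"delta_pos": [-0.021,0,0.012],"turn": [0,0.027,0]},{"jaw": 0,"delta_pos": [-0.041,0,0.028],"turn": [0,0.061,0]},{"jaw": 0,"delta_pos": [-0.059,0,0.045],"turn": [0,0.094,0]},{"jaw": 0,"delta_pos": [-0.074,0,0.062],"turn": [0,0.127,0]},{"jaw": 0,"delta_pos": [-0.087,0,0.079],"turn": [0,0.161,0]},{"jaw": 0,"delta_pos": [-0.097,0,0.096],"turn": [0,0.194,0]},{"jaw": 0,"delta_pos": [-0.105,0,0.113],"turn": [0,0.227,0]},{"jaw": 0,"delta_pos": [-0.111,0,0.129],"turn": [0,0.261,0]},{"jaw": 0,"delta_pos": [-0.114,0,0.144],"turn": [0,0.294,0]},{"jaw": 0,"delta_pos": [-0.115,0,0.158],"turn": [0,0.327,0]}]}}

```text
clock: 31.95
eef_pos: [0.5129, 0.2724, 0.2472]
eef_rot: [[-0.818, 0.569, 0.087], [0.566, 0.823, -0.056], [-0.104, 0.003, -0.995]]
contact_force: [0.3, -0.2, -2.8]
finger_gap: 0.154
```

Run:
```python
from arc import *
o=ob(); print('tilt',np.degrees(np.arcsin(-o['eef_rot'][2,0])),'yaw y',np.degrees(np.arctan2(o['eef_rot'][1,1],o['eef_rot'][0,1])))
to(o,np.array([.5646,-.0316,.22])-o['eef_pos'])
c=cam('wrist'); cv2.imwrite('pics/w22.png',c['color'])
```

```text
t 31.95 p [0.5129 0.2724 0.2472] q [ 30.1  15.7  85.8  -5.5  75.9 -24. ] F [ 0.28 -0.18 -2.83] gap 0.154
[[-0.818   0.5686  0.0871]
 [ 0.5658  0.8226 -0.0565]
 [-0.1038  0.0031 -0.9946]]
tilt 5.956152326339862 yaw y 55.34887435891439
tool units [-0.7048 -0.7357  0.1625]
```

View pics/w22.png

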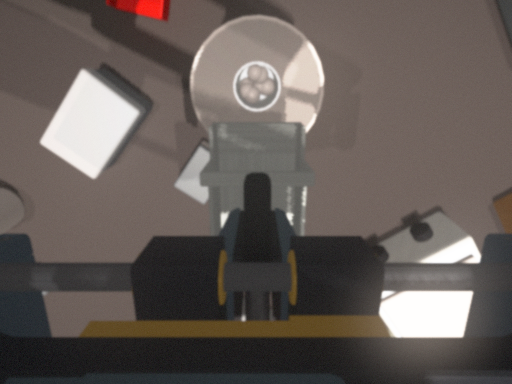

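The wrist view shows the funnel clear and stones in the bore at (257,83). I carry the pan back above its old place.

Call:
{"op": "carry_out", "data": {"moves": [{"jaw": 0,"delta_pos": [-0.03,-0.031,0.005],"turn": [0,0,0]},{"jaw": 0,"delta_pos": [-0.07,-0.073,0.015],"turn": [0,0,0]},{"jaw": 0,"delta_pos": [-0.12,-0.125,0.027],"turn": [0,0,0]},{"jaw": 0,"delta_pos": [-0.17,-0.178,0.039],"turn": [0,0,0]},{"jaw": 0,"delta_pos": [-0.22,-0.23,0.05],"turn": [0,0,0]},{"jaw": 0,"delta_pos": [-0.27,-0.282,0.062],"turn": [0,0,0]},{"jaw": 0,"delta_pos": [-0.32,-0.335,0.074],"turn": [0,0,0]},{"jaw": 0,"delta_pos": [-0.36,-0.377,0.083],"turn": [0,0,0]},{"jaw": 0,"delta_pos": [-0.39,-0.41,0.09],"turn": [0,0,0]},{"jaw": 0,"delta_pos": [-0.42,-0.44,0.097],"turn": [0,0,0]}]}}

```text
clock: 32.83
eef_pos: [0.5414, 0.0903, 0.2293]
eef_rot: [[-0.818, 0.568, 0.087], [0.564, 0.823, -0.063], [-0.107, -0.002, -0.994]]
contact_force: [0.1, 0.4, -2.2]
finger_gap: 0.152
```

Call:
{"op": "carry_out", "data": {"moves": [{"jaw": 0,"delta_pos": [-0.04,-0.042,0.009],"turn": [0,0.01,0]},{"jaw": 0,"delta_pos": [-0.09,-0.094,0.02],"turn": [0,0.02,0]},{"jaw": 0,"delta_pos": [-0.14,-0.146,0.032],"turn": [0,0.033,0]},{"jaw": 0,"delta_pos": [-0.19,-0.198,0.043],"turn": [0,0.033,0]},{"jaw": 0,"delta_pos": [-0.24,-0.25,0.055],"turn": [0,0.033,0]},{"jaw": 0,"delta_pos": [-0.27,-0.28,0.062],"turn": [0,0.033,0]},{"jaw": 0,"delta_pos": [-0.285,-0.296,0.065],"turn": [0,0.033,0]},{"jaw": 0,"delta_pos": [-0.285,-0.296,0.065],"turn": [0,0.033,0]},{"jaw": 0,"delta_pos": [-0.285,-0.296,0.065],"turn": [0,0.033,0]},{"jaw": 0,"delta_pos": [-0.285,-0.296,0.065],"turn": [0,0.033,0]}]}}

```text
clock: 33.67
eef_pos: [0.5637, -0.0297, 0.2193]
eef_rot: [[-0.823, 0.568, 0.003], [0.568, 0.823, -0.001], [-0.003, 0.0, -1.0]]
contact_force: [0.5, 0.4, -2.3]
finger_gap: 0.152
```

Run:
```python
from arc import *
o=ob(); print('tilt',np.degrees(np.arcsin(-o['eef_rot'][2,0])),'yaw y',np.degrees(np.arctan2(o['eef_rot'][1,1],o['eef_rot'][0,1])))
to(o,np.array([.5646,-.0316,.0366])-o['eef_pos'])
s=cam('side');t=cam('top');o=ob()
b=cv2.resize(s['color'][110:230,190:310],(0,0),fx=4,fy=4,interpolation=cv2.INTER_CUBIC); b=cv2.convertScaleAbs(b,alpha=1.6,beta=20)
a=cv2.resize(t['color'][185:245,75:155],(0,0),fx=4,fy=4,interpolation=cv2.INTER_CUBIC)
a2=cv2.resize(s['color'][90:160,155:235],(0,0),fx=4,fy=4,interpolation=cv2.INTER_CUBIC)[:240]
cv2.imwrite('pics/m23.png',np.hstack([b,np.vstack([a,a2])]))
```

```text
t 33.6667 p [ 0.5637 -0.0297  0.2193] q [ -4.1  16.4  88.5  -0.1  75.  -59.5] F [ 0.49  0.39 -2.33] gap 0.152
[[-0.8233  0.5677  0.0027]
 [ 0.5677  0.8233 -0.0013]
 [-0.003   0.0005 -1.    ]]
tilt 0.17087824645957414 yaw y 55.41196015964717
tool units [-0.0041 -0.0038  0.609 ]
t 33.7667 p [ 0.5639 -0.0298  0.2193] q [ -4.1  16.4  88.5  -0.1  75.  -59.6] F [ 0.02 -0.06 -1.51] gap 0.157
[[-0.8234  0.5674  0.0028]
 [ 0.5674  0.8234 -0.0015]
 [-0.0032  0.0004 -1.    ]]
```

View pics/m23.png

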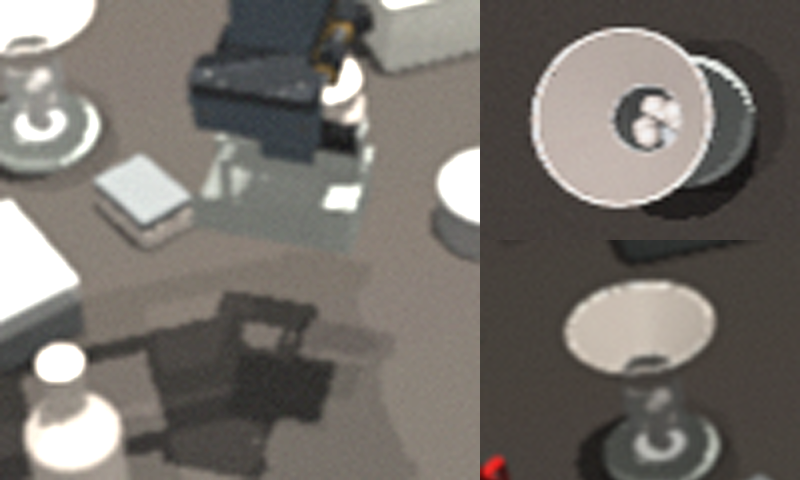

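The pan is empty and the stones are in the tube with the funnel clear. I lower the pan.

Call:
{"op": "carry_out", "data": {"moves": [{"jaw": 0,"delta_pos": [-0.004,-0.004,0.06],"turn": [0,0,0]},{"jaw": 0,"delta_pos": [-0.004,-0.004,0.15],"turn": [0,0,0]},{"jaw": 0,"delta_pos": [-0.004,-0.004,0.24],"turn": [0,0,0]},{"jaw": 0,"delta_pos": [-0.004,-0.004,0.33],"turn": [0,0,0]},{"jaw": 0,"delta_pos": [-0.004,-0.004,0.42],"turn": [0,0,0]},{"jaw": 0,"delta_pos": [-0.004,-0.004,0.5],"turn": [0,0,0]},{"jaw": 0,"delta_pos": [-0.004,-0.004,0.56],"turn": [0,0,0]},{"jaw": 0,"delta_pos": [-0.004,-0.004,0.59],"turn": [0,0,0]},{"jaw": 0,"delta_pos": [-0.004,-0.004,0.6],"turn": [0,0,0]},{"jaw": 0,"delta_pos": [-0.004,-0.004,0.605],"turn": [0,0,0]}]}}

```text
clock: 34.6
eef_pos: [0.5651, -0.0324, 0.0377]
eef_rot: [[-0.823, 0.568, 0.003], [0.568, 0.823, -0.002], [-0.003, 0.0, -1.0]]
contact_force: [0.4, -0.2, -0.9]
finger_gap: 0.153
```

Run:
```python
from arc import *
o=ob(); cam('top'); o=ob()
```

```text
t 34.6 p [ 0.5651 -0.0324  0.0377] q [ -4.4  25.5 103.1  -0.1  51.3 -59.7] F [ 0.4  -0.24 -0.95] gap 0.153
[[-0.823   0.5681  0.0029]
 [ 0.5681  0.823  -0.0017]
 [-0.0033  0.0003 -1.    ]]
t 34.65 p [ 0.5655 -0.0326  0.0381] q [ -4.4  25.4 103.   -0.1  51.3 -59.7] F [ 0.55  0.36 -1.78] gap 0.152
[[-0.8228  0.5683  0.0039]
 [ 0.5683  0.8228 -0.0018]
 [-0.0042  0.0008 -1.    ]]
```

Lower 1.5 mm more, let it settle and open.

Call:
{"op": "carry_out", "data": {"moves": [{"jaw": 0,"delta_pos": [0,0,0.003],"turn": [0,0,0]},{"jaw": 0,"delta_pos": [0,0,0.005],"turn": [0,0,0]},{"jaw": 0,"delta_pos": [0,0,0.005],"turn": [0,0,0]},{"jaw": 0.55,"delta_pos": [0,0,0.005],"turn": [0,0,0]},{"jaw": 0.55,"delta_pos": [0,0,0.005],"turn": [0,0,0]},{"jaw": 0.55,"delta_pos": [0,0,0.005],"turn": [0,0,0]},{"jaw": 0.55,"delta_pos": [0,0,0.005],"turn": [0,0,0]},{"jaw": 0.55,"delta_pos": [0,0,0.005],"turn": [0,0,0]},{"jaw": 0.55,"delta_pos": [0,0,0.005],"turn": [0,0,0]},{"jaw": 0.55,"delta_pos": [0,0,0.005],"turn": [0,0,0]}]}}

```text
clock: 35.48
eef_pos: [0.5648, -0.0328, 0.0361]
eef_rot: [[-0.823, 0.569, 0.003], [0.569, 0.823, -0.002], [-0.003, 0.0, -1.0]]
contact_force: [-1.0, -0.3, 1.1]
finger_gap: 0.551
```

Call:
{"op": "carry_out", "data": {"moves": [{"jaw": 0.55,"delta_pos": [0,0,-0.02],"turn": [0,0,0]},{"jaw": 0.55,"delta_pos": [0,0,-0.08],"turn": [0,0,0]},{"jaw": 0.55,"delta_pos": [0,0,-0.15],"turn": [0,0,0]},{"jaw": 0.55,"delta_pos": [0,0,-0.25],"turn": [0,0,0]},{"jaw": 0.55,"delta_pos": [0,0,-0.37],"turn": [0,0,0]},{"jaw": 0.55,"delta_pos": [0,0,-0.49],"turn": [0,0,0]},{"jaw": 0.55,"delta_pos": [0,0,-0.6],"turn": [0,0,0]},{"jaw": 0.55,"delta_pos": [0,0,-0.7],"turn": [0,0,0]},{"jaw": 0.55,"delta_pos": [0,0,-0.75],"turn": [0,0,0]},{"jaw": 0.55,"delta_pos": [0,0,-0.75],"turn": [0,0,0]}]}}

```text
clock: 36.32
eef_pos: [0.5662, -0.0326, 0.2661]
eef_rot: [[-0.823, 0.569, 0.012], [0.569, 0.823, -0.002], [-0.011, 0.005, -1.0]]
contact_force: [1.5, -0.1, 0.3]
finger_gap: 0.548
```

Run:
```python
from h import *
o=ob(); c=cam('wrist'); s=cam('side'); t=cam('top')
cv2.imwrite('pics/w24.png',c['color'])
cv2.imwrite('pics/s24.png',cv2.resize(s['color'],(768,576),interpolation=cv2.INTER_CUBIC))
a=cv2.resize(t['color'][190:240,80:150],(0,0),fx=6,fy=6,interpolation=cv2.INTER_CUBIC)
cv2.imwrite('pics/t24.png',np.vstack([cv2.resize(t['color'],(420,315))[:285],a]))
```

```text
t 36.3167 p [ 0.5662 -0.0326  0.2661] q [ -4.4  15.1  83.6  -0.1  80.6 -59.7] F [ 1.46 -0.08  0.29] gap 0.548
[[-0.8225  0.5686  0.0118]
 [ 0.5686  0.8226 -0.0024]
 [-0.0111  0.0047 -0.9999]]
```

View pics/w24.png

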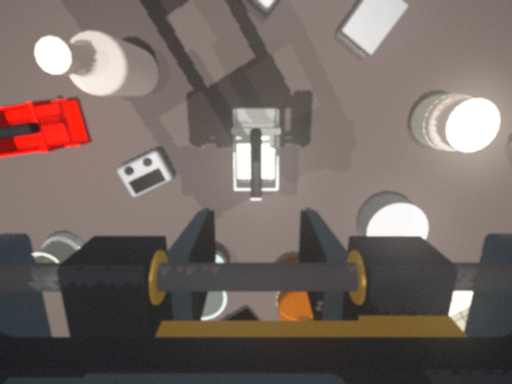

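View pics/s24.png

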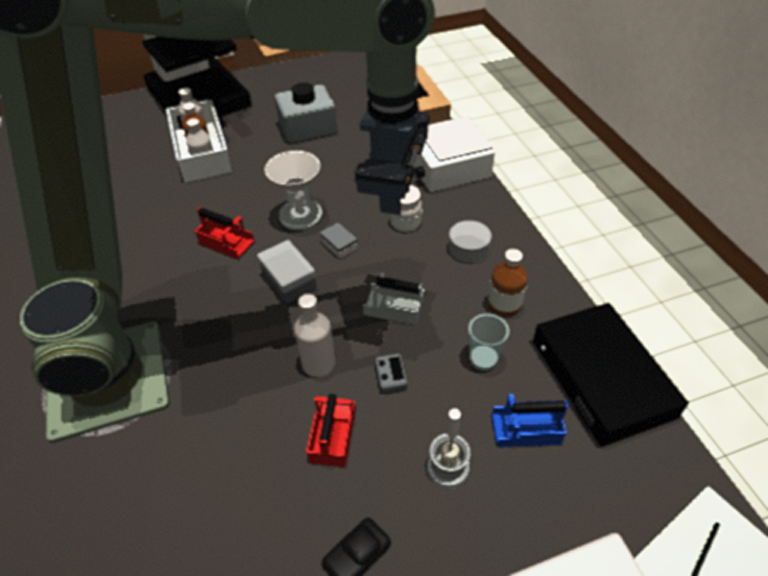

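View pics/t24.png

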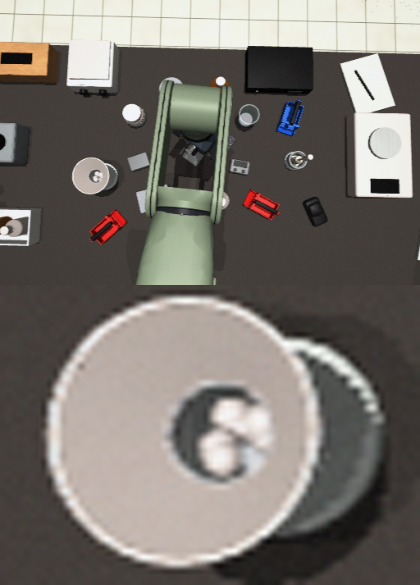

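The pan stands upright and empty at wrist-view (256,155), and the brush is upright in its stand at side-view (452,440). The stones sit in the tube, the funnel is clear and nothing is loose on the bench. I hand the job in.

```bash
python3 -c "
from h import *
print(ctrl.finish_job())"
```

```text
the job is handed in; nothing more can be done
None
```

The job is done in the order asked and handed in at about 36.5 s of the 72 s allowed.

- **Brush:** I scrubbed the tube down, up and down again, with about 5 N and then 4 N of floor contact on the two down strokes. On the up stroke the brush's lower end rose to about 101 mm, inside the funnel. It is back upright in its stand.
- **Stones and pan:** I poured the stones with the pan tilted up to 65° and set the empty pan upright on its old spot.

**Last checks:** The views show stones in the bore, nothing in the funnel, the pan or on the bench, and the bystanders where they stood.

**What failed or disagreed:**
- **First pan grasp:** It closed on nothing, because the fingertips really end about 15 mm behind the reported TCP, not 17 mm ahead as the interface text says. I regripped about 35 mm lower. The brush had therefore been held only near its handle top, but it held.
- **Stone count:** Only about four of the six stones can be seen in the tube. I take the other two to lie beneath them.
- **Wrist force:** It was too noisy (-1.1 to -2.8 N) to confirm by weight that the pan was empty, so that check rests on the pictures.

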